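# Check the firmness of a moon cake on the trigger tester

## Task

Check the firmness of the moon cake that stands alone on the table: set it flat on the bright test spot of the firmness tester, between the white plunger and the white V-shaped rest, in line with them, and let go of it. Then squeeze the orange trigger towards the black grip until the dial needle stands in the green field, keep it there for about a second without ever letting it reach the red field, and release the trigger so that it springs right back. Leave the cake on the tester and do not disturb the other things on the table.

Things in the scene. Friction and masses are not known exactly. Their poses are not given: they have to be found in the camera images.
- cake_center (a point): centre (half-way up) of the loose, golden round moon cake that stands alone on the table left of the tester: 72 to 75 mm across, 30 mm high, z up, about 0.1 kg. The only cake that is not in the baking tray or the carton.
- cake: the same moon cake; origin at the centre of its underside
- tester: bench firmness tester screwed to the table, 350 mm (y) by 92 mm (x), base plate 12 mm thick. Origin on the table, z up, -x faces the robot. Along y from -0.195 to 0.155: upright black grip and orange trigger, barrel with plunger (axis x = 0, z = 0.030; barrel up to z = 0.050, ends at y = -0.06), test spot, white V-shaped rest, gauge block with dial (up to z = 0.145).
- test_spot (a point): centre of the bright round spot on the base plate's upper face, tester (0, 0.014, 0.012), axes as the tester's; the cake stands here. The rest beyond it (60 mm wide, 26 mm high) was clamped by the last user with its bottom anywhere from tester y = 0.058 to 0.068 (not reported): the cake has 13 to 26 mm of play, so how far to squeeze shows only while squeezing.
- plunger_face (a point): middle of the white plunger disc's front face (disc 26 mm across); axes as the tester's, it looks along the tester's +y towards the cake. At rest at tester (0, -0.030, 0.030). It advances along +y by 0.1 m per rad of trigger.
- plunger: the plunger (white disc on a steel rod)
- grip (a point): fixed black upright grip: 34 mm (x) by 22 mm (y), top at z = 0.158; this point lies in its middle, 18 mm below its top, at tester (0, -0.170, 0.140); axes as the tester's. Its back face is at tester y = -0.181.
- trigger_tip (a point): centre of the orange trigger's round end bar (14 mm thick, 36 mm long along x), in front (+y) of the grip. At rest at tester (0, -0.120, 0.141); hinge at tester y = -0.148, z = 0.055, axis along x, 90 mm from this point. Grip and trigger together measure 68 mm along y at rest, 25 mm and more are free outside both and above.
- trigger (a joint): trigger angle, rad: 0 at rest (leaning away from the grip), 0.36 fully squeezed against the grip; a spring returns it to 0. At its end it takes about 2 N from the start, and about 12 N when the needle stands in the green field.
- needle (a joint): dial needle, rad: 0 at rest (lower left), clockwise from the front. Stays at 0 until the plunger has taken up the cake's play; then the rest gives way along +y, 0.9 N per mm, and the needle turns 0.28 rad per mm. Green field 1.94 to 2.54 (top of the dial), red from 3.25 to the end at 4.48. Dial 72 mm across, looks along the tester's -x and 45 degrees up, centre at tester (0, 0.11 to 0.12, 0.106).
- date_stamp: bystander: black and red self-inking stamp, 36x62x97 mm
- marker_red: bystander: white and red marker pen, 132 mm
- marker_black: bystander: grey and black marker pen, 138 mm
- mould_plate_0: bystander: pale round mould plate, 56 mm across, 11 mm high
- probe: bystander: white probe thermometer, 192 mm long, lying flat
Not all that is in view belongs to the job. Leave any blue or pink look-alike of the cake alone.

How it is judged:
On the way, in this order (a step that is already met when the one before it is completed fails the run):
1. the cake stands flat on the test spot between plunger and rest, let go, needle at rest (x of cake_center in the frame of tester between -0.012 and 0.012 m and y of cake_center in the frame of tester between -0.005 and 0.05 m and z of cake_center in the frame of tester between 0.022 and 0.032 m and angle between cake_center's own z axis and vertical below 0.12 rad and contact force between the fingers and cake below 0.1 N and value of joint needle below 0.3 rad and value of joint trigger below 0.05 rad and linear speed of cake below 0.02 m/s), for 0.3 s.
2. the trigger is squeezed so that the plunger presses the cake and the needle stays in the green field for 0.7 s, fingers off the cake (value of joint needle between 1.88 and 2.6 rad and value of joint trigger above 0.1 rad and contact force between plunger and cake above 2 N and contact force between the fingers and cake below 0.1 N), for 0.7 s.
At the end, for the whole second after the job is handed in: The cake rests flat (within 0.12 rad) on the tester's base plate, its centre within 12 mm of the plunger's axis and between plunger and rest (tester y -0.005 to 0.05); trigger back at rest (under 0.04 rad), needle back at rest (under 0.3 rad) (x of cake_center in the frame of tester between -0.012 and 0.012 m and y of cake_center in the frame of tester between -0.005 and 0.05 m and z of cake_center in the frame of tester between 0.022 and 0.032 m and angle between cake_center's own z axis and vertical below 0.12 rad and value of joint trigger below 0.04 rad and value of joint needle below 0.3 rad and linear speed of cake below 0.01 m/s); the robot touches nothing.
It fails at once if the needle reaches the red field (3.3 rad): the cake is crushed (value of joint needle above 3.3 rad).
It fails at once if the cake is tipped over (angle between cake_center's own z axis and vertical above 0.7 rad).
It fails at once if a bystander is moved more than 25 mm (distance of any of date_stamp, marker_red, marker_black, mould_plate_0, probe from where it was at the start of the episode above 0.025 m).
It also fails if it takes over 64 s, if anything falls off the work surface, if the arm or the gripper's body presses on something with over 40 N, if the wrist force passes 120 N, or if a joint passes its speed limit or range.

## Robot

A 7-joint arm with a two-finger parallel gripper is mounted at the origin on a cart in front of the work surface, level with it; the furniture and walls round the work are solid. World frame = base frame: x ahead of the robot, y to its left, z up, the work surface at z = 0. Lengths are in m, angles in rad, forces in N, time in s.
With the tool pointing down it reaches from about 0.4 to 0.85 m from the base axis. Payload 10.4 kg.
Tool frame: the origin (TCP) lies on the centre line of the jaws, within the pads' length; the fingertips stand manip.tip_reach ahead of it and the grasp point (between the pads) lies 5 mm behind it (manip.tip_reach is the distance from the TCP to the fingertips, in m); z points along the fingers, y is the direction in which the jaws open and shut (so a half turn about z gives the same grasp; the last joint's range is limited). The gripper opens to 87 mm and grips with 3 to 60 N. Pads are 19 mm wide; open, the fingers measure 117 mm over their backs; the gripper's body (75 mm by 190 mm) begins 51 mm behind the grasp point.
Start: joints at [1.271, 0.332, -0.065, 1.46, 0.022, 1.35, -0.088], TCP at [0.171, -0.601, 0.237] pointing down, gripper open.
Joint ranges: [-2.6, 2.6], [-0.5, 2.12], [-1.47, 1.34], [0.16, 2.42], [-1.27, 4.41], [0.06, 2.06], [-2.6, 2.6]. Speed limits (rad/s): [2.22, 2.22, 2.79, 2.79, 3.14, 3.14, 3.14].

## Interface

Orientations are given as a unit quaternion [x, y, z, w].
In Python, from bench import manip gives the robot as it stands. The module is installed in compiled form; this text tells all that it offers.
- The arm moves only by the tool jog_arm, never from a script. Its argument "plan" is a list of rows, each an object of numbers: "hand": the opening, from 0 (shut) to 1 (fully open); "dx", "dy", "dz": the shift along the tool's x, y, z in mm; "rx", "ry", "rz": the turn, a rotation vector about the tool's x, y, z in degrees. A call has 1 to 5 rows; each row shifts and turns the pose as measured when the row begins, along the tool's axes as they then stand; what a row does not reach is not made up. A row lasts 1/12 s, in which the tool goes at most 41.7 mm and 7.16 degrees, less where a joint would pass 70% of its speed; a pose out of reach is approached as far as the arm can. A call with a gripper value outside its range is refused whole. The fingers move at their own pace and stop on an object; "newtons" is the grip in N (left out, the last holds). Time passes only in rows, so rows that do not move let the fingers close. It gives the time, the measured TCP pose, the force and the opening at its end, in the units of the state.
- manip.get_obs(): the state, without advancing time (a new reading comes with each control period).
- manip.get_image(name): name is "side" or "top" or "wrist"; returns the picture (400x640x3 uint8, red, green, blue); there is no depth.
- manip.camera_params(name): a dict with "fx", "fy", "cx", "cy" (pixels), "k1" (the pictures are not rectified: a ray, as slopes to the right and down, at radius r is drawn at 1 + k1 r^2 times it, then the intrinsics apply), "cam_to_world" (4x4, takes a point from camera to world coordinates). Camera axes: x right, y up, looking along -z (the intrinsics and any distortion apply to the point x, -y, -z); pixel columns grow to the right and rows downward; lengths in m; the calibration is good to about 2 mm. A picture is of the moment at which its call begins: read the wrist's pose just before it. camera_params takes no time and is no camera call; for the wrist camera it gives the pose at the moment of the call.
- manip.hand_in(): hands the job in, once; it reports no verdict.
The state is a dict: "time_s": time; "q": joint angles; "qd": joint speeds; "joint_efforts": joint torques, N m; "position": TCP position; "eef_rot": TCP orientation; "ft_force": force on the tool from outside, world axes, zero at the start; "wrist_torque": the same for the moment, N m; "width": finger opening in m.
Only numpy, scipy, OpenCV 4.12 (cv2) and the standard library are available. Lean on these libraries where they do the work, as an engineer would, in place of code of your own. Each camera call takes 0.05 s, during which the arm holds its last target.

## Working session

There is one attempt and no reset: what is moved stays moved. The work goes in short steps, Python scripts to look and compute and a tool call to move; the robot and the scene stay as the last step left them, time stands still between calls to the robot, and variables do not carry over. Pictures are saved under pics/ and viewed, and the job is handed in when it is done.

Besides the shell and the picture viewer there is one more tool, called after "Emit:" by a JSON object that holds its "op" and its "data". jog_arm: Moves the arm, as the interface text tells. Its arguments: {"type":"object","properties":{"plan":{"type":"array"},"newtons":{"type":"number"}},"required":["plan"]}

```bash
mkdir -p pics; ls
python3 - <<'E'
from bench import manip
import cv2
o=manip.get_obs(); print(o); print(manip.tip_reach)
for n in ("side","top","wrist"):
    p=manip.camera_params(n); print(n,p)
    cv2.imwrite(f"pics/a_{n}.png",manip.get_image(n)[:,:,::-1])
E
```

```text
pics
{'time_s': 0.0, 'q': array([ 1.27142646,  0.33284741, -0.06469721,  1.46091445,  0.02161757,
        1.34988166, -0.08848679]), 'qd': array([-0.00066166, -0.00026242,  0.00057783,  0.00078764,  0.00056635,
       -0.00095327,  0.00012537]), 'joint_efforts': array([ 9.24808091e-06, -6.23243737e+01,  2.48102011e-02, -3.89897239e+01,
       -6.12826715e-02,  4.00313688e-02,  1.35512933e-04]), 'position': array([ 0.17067487, -0.60088153,  0.23578202]), 'eef_rot': array([ 9.90437444e-01,  1.37960900e-01, -1.32825389e-04, -6.64258365e-04]), 'ft_force': array([-0.44947605, -0.2048497 , -0.21270107]), 'wrist_torque': array([-0.04579126, -0.03301037,  0.04702924]), 'width': 0.08675002409708879}
0.014
side {'fx': 369.5495025045967, 'fy': 369.5495025045967, 'cx': 317.56553173176206, 'cy': 201.6627459743583, 'k1': -0.08871204644974412, 'cam_to_world': array([[-0.9541337 ,  0.17901195, -0.23996582,  0.14782988],
       [-0.2984788 , -0.50662242,  0.80885359,  1.03044515],
       [ 0.02322239,  0.84337918,  0.5368168 ,  0.77919035],
       [ 0.        ,  0.        ,  0.        ,  1.        ]]
[... 194 characters left out ...]
2963,  0.37088752],
       [-0.99986235, -0.01417703,  0.00861927,  0.03304576],
       [ 0.00777672,  0.05844792,  0.99826017,  1.41522365],
       [ 0.        ,  0.        ,  0.        ,  1.        ]])}
wrist {'fx': 286.6926315106348, 'fy': 286.6926315106348, 'cx': 319.73540393281405, 'cy': 200.26286996911722, 'k1': -0.018952653470378247, 'cam_to_world': array([[ 2.73355275e-01,  9.18648074e-01,  2.85241320e-01,
         2.48863675e-01],
       [-9.61913142e-01,  2.61065659e-01,  8.10421390e-02,
        -5.78808005e-01],
       [-1.75083334e-05, -2.96530671e-01,  9.55023330e-01,
         3.82725406e-01],
       [ 0.00000000e+00,  0.00000000e+00,  0.00000000e+00,
         1.00000000e+00]])}
```

View pics/a_side.png

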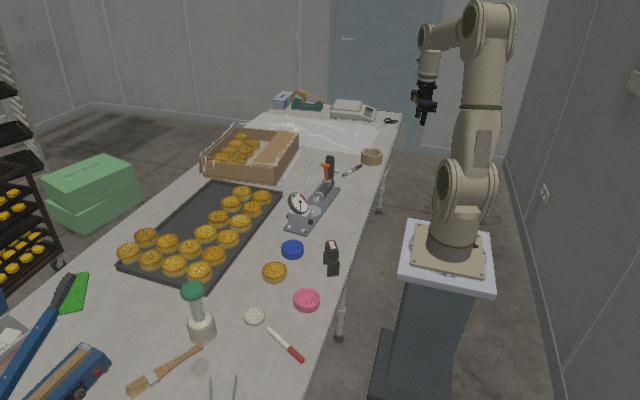

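View pics/a_top.png

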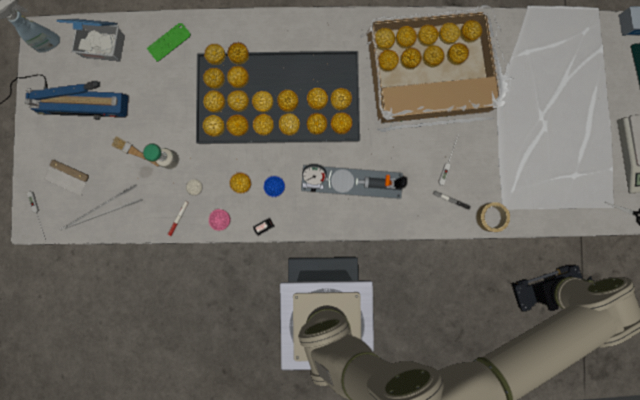

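View pics/a_wrist.png

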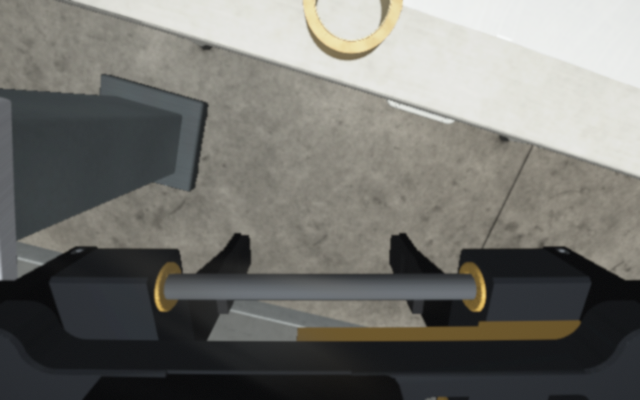

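The picture from the side shows three round candidates: gold at (274,271), blue at (292,249) and pink at (306,299). In the top view they are gold (240,183), blue (274,186) and pink (220,219). The gold one fits: it stands alone, left of the tester, outside the tray and carton. I'll enlarge crops to confirm and to find the tester.

```bash
cat > h.py <<'E'
import numpy as np, cv2
from bench import manip
from scipy.spatial.transform import Rotation as R
from scipy.optimize import least_squares
def ray(p,uv):
    d=np.array([(uv[0]-p['cx'])/p['fx'],(uv[1]-p['cy'])/p['fy']])
    u=d.copy()
    for _ in range(20): u=d/(1+p['k1']*(u@u))
    T=p['cam_to_world']; v=T[:3,:3]@np.array([u[0],-u[1],-1]); return T[:3,3],v/np.linalg.norm(v)
def proj(p,X):
    T=p['cam_to_world']; c=T[:3,:3].T@(np.asarray(X)-T[:3,3]); s=np.array([c[0],-c[1]])/-c[2]
    s=s*(1+p['k1']*(s@s)); return np.array([p['cx']+p['fx']*s[0],p['cy']+p['fy']*s[1]])
def atz(p,uv,z):
    o,v=ray(p,uv); return o+v*(z-o[2])/v[2]
def tri(l):
    A=0;b=0
    for p,uv in l:
        o,v=ray(p,uv); M=np.eye(3)-np.outer(v,v); A=A+M; b=b+M@o
    X=np.linalg.solve(A,b); return X,[np.round(proj(p,X)-uv,1) for p,uv in l]
def crop(img,x0,y0,w,h,s,name):
    cv2.imwrite(f"pics/{name}.png",cv2.resize(img[y0:y0+h,x0:x0+w,::-1],None,fx=s,fy=s,interpolation=cv2.INTER_CUBIC))
E
python3 - <<'E'
import cv2
a=cv2.imread('pics/a_top.png'); b=cv2.imread('pics/a_side.png')
cv2.imwrite('pics/b1.png',cv2.resize(a[150:240,210:410],None,fx=4,fy=4,interpolation=cv2.INTER_CUBIC))
cv2.imwrite('pics/b2.png',cv2.resize(b[145:315,240:350],None,fx=3.5,fy=3.5,interpolation=cv2.INTER_CUBIC))
E
```

```text
(no output)
```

View pics/b1.png

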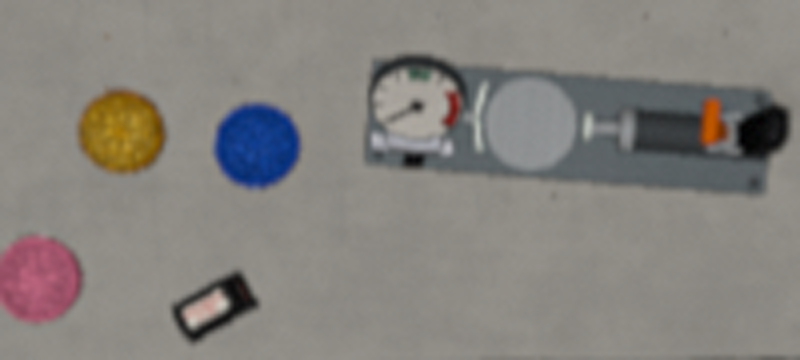

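View pics/b2.png

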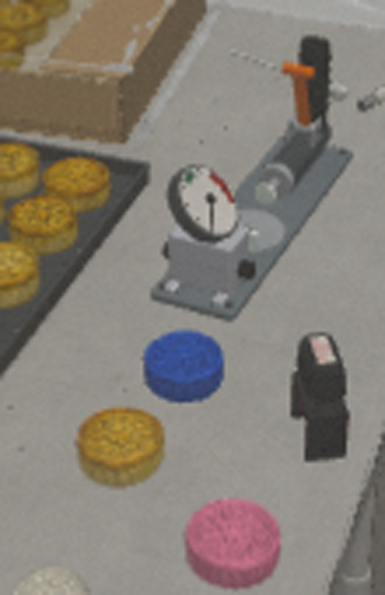

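The gold disc is confirmed as the lone cake, in the top crop at (122,131) and in the side crop at (121,437). Its neighbours are blue and pink. The test spot is at top crop (531,122), and the needle points to lower left. Now positions.

Run:
```python
from h import *
t=manip.camera_params('top'); s=manip.camera_params('side')
T=lambda x,y:np.array([210+x/4-.375,150+y/4-.375]); S=lambda x,y:np.array([240+x/3.5-.36,145+y/3.5-.36])
print('cake top',tri([(t,T(122,131)),(s,S(121,437))]))
print('cake top@z.03',atz(t,T(122,131),.03),atz(s,S(121,437),.03))
print('spot',atz(t,T(531,122),.012))
c=[atz(t,T(*q),.012) for q in [(366,165),(763,193),(776,90),(372,60)]]
print(np.round(c,4)); 
for i,j in((1,0),(2,3)):
    d=c[j]-c[i]; print(np.linalg.norm(d),np.degrees(np.arctan2(-d[0],d[1])))
print('trigger top',tri([(t,T(711,122)),(s,S(298,69))]))
print('grip top',tri([(t,T(766,128)),(s,S(315,41))]))
print('blue@.03',atz(t,T(257,146),.03))
```

```text
cake top (array([0.49593892, 0.28954596, 0.02220903]), [array([0. , 0.1]), array([-0.1, -0. ])])
cake top@z.03 [0.49548392 0.28819462 0.03      ] [0.49209971 0.29713002 0.03      ]
spot [ 0.49988263 -0.06252534  0.012     ]
[[ 0.4646  0.0807  0.012 ]
 [ 0.4355 -0.2627  0.012 ]
 [ 0.525  -0.2765  0.012 ]
 [ 0.5557  0.0744  0.012 ]]
0.3445512784261231 -4.851149479177461
0.35218694403268747 -5.012363638848939
trigger top (array([ 0.48650827, -0.19577648,  0.14033938]), [array([-0. , -0.1]), array([0.1, 0. ])])
grip top (array([ 0.47942802, -0.2356877 ,  0.15749169]), [array([-0., -0.]), array([0., 0.])])
blue@.03 [0.48096602 0.17282775 0.03      ]
```

Height check: cake top at z 0.022–0.030 against an expected 0.030, trigger at z 0.140 against 0.141, and grip top at 0.157 against 0.158. These agree. Next I'll plan the moves towards the cake for a close wrist-camera view, staying at z≈0.27 over the tester.

```bash
cat >> h.py <<'E'
def plan(target,yaw,n=5,maxd=41,o=None):
    "print rows in tool axes (mm,deg) from the present pose to target, tool down, tool x at yaw deg"
    o=o or manip.get_obs(); r=R.from_quat(o['eef_rot']); p=o['position'].copy()
    c,s=np.cos(np.radians(yaw)),np.sin(np.radians(yaw))
    Rt=R.from_matrix(np.array([[c,s,0],[s,-c,0],[0,0,-1]]))
    tot=np.linalg.norm(target-p); an=np.degrees((r.inv()*Rt).magnitude())
    N=max(int(np.ceil(tot*1000/maxd)),int(np.ceil(an/7)),1)
    print('pos',p.round(4),'yaw',round(np.degrees(np.arctan2(*r.as_matrix()[[1,0],[0,0]])),2),'tilt',np.degrees(np.arccos(-r.as_matrix()[2,2])).round(2),'t',round(o['time_s'],2),'f',o['ft_force'].round(1),'w',round(o['width'],4),'q7',o['q'][6].round(2),'N',N)
    st=(target-p)/N; rv=(r.inv()*Rt).as_rotvec()/N
    for k in range(min(n,N)):
        print((r.inv().apply(st)*1000).round(1),np.degrees(rv).round(2)); r=r*R.from_rotvec(rv)
E
python3 -c "
from h import *
plan(np.array([.42,-.42,.30]),45,8)"
```

```text
pos [ 0.1707 -0.601   0.236 ] yaw 15.86 tilt 0.06 t 0.15 f [ 0.1 -0.1  0.5] w 0.087 q7 -0.09 N 8
[ 36.2 -13.3  -8. ] [-0.01 -0.   -3.64]
[ 36.9 -10.9  -8. ] [-0.01 -0.   -3.64]
[37.5 -8.6 -8. ] [-0.01 -0.   -3.64]
[38.  -6.2 -8. ] [-0.01 -0.   -3.64]
[38.3 -3.7 -8. ] [-0.01 -0.   -3.64]
[38.5 -1.3 -8. ] [-0.01 -0.   -3.64]
[38.5  1.2 -8. ] [-0.01 -0.   -3.64]
[38.3  3.6 -8. ] [-0.01 -0.   -3.64]
```

Emit:
{"op": "jog_arm", "data": {"plan": [{"dx": 36, "dy": -13, "dz": -8, "rz": -3.6}, {"dx": 37, "dy": -11, "dz": -8, "rz": -3.6}, {"dx": 37, "dy": -9, "dz": -8, "rz": -3.6}, {"dx": 38, "dy": -6, "dz": -8, "rz": -3.6}, {"dx": 38, "dy": -4, "dz": -8, "rz": -3.6}]}}

```text
validation failed for argument at $.pl...
```

```bash
python3 -c "
from h import *
plan(np.array([.44,-.38,.30]),45,5)
plan(np.array([.46,-.05,.28]),75,12)"
```

```text
pos [ 0.1707 -0.601   0.236 ] yaw 15.86 tilt 0.06 t 0.15 f [ 0.1 -0.1  0.5] w 0.087 q7 -0.09 N 9
[ 35.5 -15.4  -7.1] [-0.01 -0.   -3.24]
[ 36.3 -13.4  -7.1] [-0.01 -0.   -3.24]
[ 37.  -11.3  -7.1] [-0.01 -0.   -3.24]
[37.6 -9.2 -7.1] [-0.01 -0.   -3.24]
[38.  -7.1 -7.1] [-0.01 -0.   -3.24]
pos [ 0.1707 -0.601   0.236 ] yaw 15.86 tilt 0.06 t 0.15 f [ 0.1 -0.1  0.5] w 0.087 q7 -0.09 N 16
[ 26.8 -28.2  -2.7] [-0.  -0.  -3.7]
[ 28.6 -26.4  -2.7] [-0.  -0.  -3.7]
[ 30.2 -24.5  -2.7] [-0.  -0.  -3.7]
[ 31.7 -22.5  -2.7] [-0.  -0.  -3.7]
[ 33.1 -20.4  -2.7] [-0.  -0.  -3.7]
[ 34.4 -18.2  -2.7] [-0.  -0.  -3.7]
[ 35.5 -16.   -2.7] [-0.  -0.  -3.7]
[ 36.4 -13.7  -2.7] [-0.  -0.  -3.7]
[ 37.2 -11.3  -2.7] [-0.  -0.  -3.7]
[37.9 -8.9 -2.7] [-0.  -0.  -3.7]
[38.4 -6.4 -2.7] [-0.  -0.  -3.7]
[38.7 -3.9 -2.7] [-0.  -0.  -3.7]
```

The call was refused and nothing moved. Perhaps every row needs all seven keys.

Emit:
{"op": "jog_arm", "data": {"plan": [{"hand": 1, "dx": 36, "dy": -13, "dz": -8, "rx": 0, "ry": 0, "rz": -3.6}, {"hand": 1, "dx": 37, "dy": -11, "dz": -8, "rx": 0, "ry": 0, "rz": -3.6}, {"hand": 1, "dx": 37, "dy": -9, "dz": -8, "rx": 0, "ry": 0, "rz": -3.6}, {"hand": 1, "dx": 38, "dy": -6, "dz": -8, "rx": 0, "ry": 0, "rz": -3.6}, {"hand": 1, "dx": 38, "dy": -4, "dz": -8, "rx": 0, "ry": 0, "rz": -3.6}]}}

```text
time_s: 0.57
position: [0.3197, -0.4894, 0.2723]
eef_rot: [0.958, 0.288, -0.003, -0.003]
ft_force: [0.3, -0.2, 0.1]
width: 0.0869
```

```bash
python3 -c "
from h import *
plan(np.array([.44,-.35,.30]),50,5)"
```

```text
pos [ 0.3197 -0.4894  0.2723] yaw 33.42 tilt 0.56 t 0.57 f [ 0.3 -0.2  0.1] w 0.0869 q7 -0.11 N 5
[ 35.4 -10.1  -5.6] [-0.11  0.04 -3.32]
[35.9 -8.  -5.6] [-0.11  0.04 -3.32]
[36.3 -5.9 -5.6] [-0.11  0.04 -3.32]
[36.6 -3.8 -5.6] [-0.11  0.04 -3.32]
[36.8 -1.6 -5.6] [-0.11  0.04 -3.32]
```

Emit:
{"op": "jog_arm", "data": {"plan": [{"hand": 1, "dx": 35, "dy": -10, "dz": -6, "rx": 0, "ry": 0, "rz": -3.3}, {"hand": 1, "dx": 38, "dy": -8, "dz": -6, "rx": -0.1, "ry": 0, "rz": -3.3}, {"hand": 1, "dx": 38, "dy": -6, "dz": -6, "rx": -0.1, "ry": 0, "rz": -3.3}, {"hand": 1, "dx": 39, "dy": -4, "dz": -6, "rx": -0.1, "ry": 0, "rz": -3.3}, {"hand": 1, "dx": 40, "dy": -2, "dz": -6, "rx": -0.1, "ry": 0, "rz": -3.3}]}}

```text
time_s: 0.98
position: [0.4503, -0.3359, 0.3025]
eef_rot: [0.904, 0.429, -0.002, -0.001]
ft_force: [2.2, -0.7, 0.1]
width: 0.0872
```

```bash
python3 -c "
from h import *
plan(np.array([.47,-.02,.30]),80,10)"
```

```text
pos [ 0.4503 -0.3359  0.3025] yaw 50.75 tilt 0.25 t 0.98 f [ 2.2 -0.7  0.1] w 0.0872 q7 -0.18 N 8
[ 32.1 -23.1   0.3] [-0.03  0.01 -3.66]
[ 33.5 -21.    0.3] [-0.03  0.01 -3.66]
[ 34.8 -18.8   0.3] [-0.03  0.01 -3.66]
[ 35.9 -16.5   0.3] [-0.03  0.01 -3.66]
[ 36.9 -14.2   0.3] [-0.03  0.01 -3.66]
[ 37.8 -11.8   0.3] [-0.03  0.01 -3.66]
[38.4 -9.4  0.3] [-0.03  0.01 -3.66]
[39.  -6.9  0.3] [-0.03  0.01 -3.66]
```

Emit:
{"op": "jog_arm", "data": {"plan": [{"hand": 1, "dx": 32, "dy": -23, "dz": 0, "rx": 0, "ry": 0, "rz": -3.7}, {"hand": 1, "dx": 34, "dy": -21, "dz": 0, "rx": 0, "ry": 0, "rz": -3.7}, {"hand": 1, "dx": 35, "dy": -19, "dz": 0, "rx": 0, "ry": 0, "rz": -3.7}, {"hand": 1, "dx": 36, "dy": -16, "dz": 0, "rx": 0, "ry": 0, "rz": -3.7}, {"hand": 1, "dx": 37, "dy": -14, "dz": 0, "rx": 0, "ry": 0, "rz": -3.7}]}}

```text
time_s: 1.4
position: [0.4649, -0.1286, 0.3018]
eef_rot: [0.817, 0.576, -0.001, -0.001]
ft_force: [0.7, -0.2, 0.8]
width: 0.0872
```

```bash
python3 -c "
from h import *
import pickle
p=manip.camera_params('wrist');im=manip.get_image('wrist');pickle.dump(p,open('w1.pkl','wb'))
cv2.imwrite('pics/w1.png',im[:,:,::-1])
plan(np.array([.49,.21,.28]),85,10)"
```

```text
pos [ 0.466  -0.1193  0.3024] yaw 71.22 tilt 0.22 t 1.45 f [2.7 8.6 1.2] w 0.087 q7 -0.17 N 9
[35.5 -9.2  2.6] [-0.02 -0.01 -1.53]
[35.7 -8.3  2.6] [-0.02 -0.01 -1.53]
[35.9 -7.3  2.6] [-0.02 -0.01 -1.53]
[36.1 -6.4  2.5] [-0.02 -0.01 -1.53]
[36.3 -5.4  2.5] [-0.02 -0.01 -1.53]
[36.4 -4.4  2.5] [-0.02 -0.01 -1.53]
[36.5 -3.5  2.5] [-0.02 -0.01 -1.53]
[36.6 -2.5  2.5] [-0.02 -0.01 -1.53]
[36.7 -1.5  2.5] [-0.02 -0.01 -1.53]
```

View pics/w1.png

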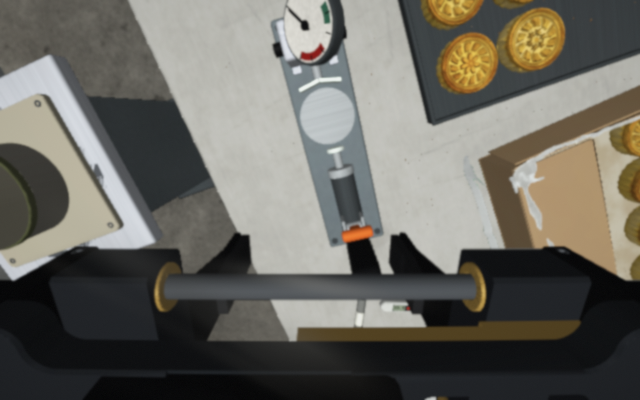

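The wrist picture shows the whole tester: spot at (327,115), plunger face at (335,151), V rest at (318,82), trigger bar at (358,234). The arm was still settling, so I will only use it as a rough check. On to the cake.

Emit:
{"op": "jog_arm", "data": {"plan": [{"hand": 1, "dx": 38, "dy": -9, "dz": 2, "rx": 0, "ry": 0, "rz": -1.5}, {"hand": 1, "dx": 38, "dy": -8, "dz": 2, "rx": 0, "ry": 0, "rz": -1.5}, {"hand": 1, "dx": 38, "dy": -7, "dz": 2, "rx": 0, "ry": 0, "rz": -1.5}, {"hand": 1, "dx": 38, "dy": -6, "dz": 2, "rx": 0, "ry": 0, "rz": -1.5}, {"hand": 1, "dx": 38, "dy": -5, "dz": 2, "rx": 0, "ry": 0, "rz": -1.5}]}}

```text
time_s: 1.87
position: [0.4822, 0.0668, 0.2927]
eef_rot: [0.774, 0.633, -0.001, -0.0]
ft_force: [1.4, -0.5, 0.6]
width: 0.0869
```

```bash
python3 -c "
from h import *
plan(np.array([.49,.21,.25]),85,10)"
```

```text
pos [0.4822 0.0668 0.2927] yaw 78.58 tilt 0.11 t 1.87 f [ 1.4 -0.5  0.6] w 0.0869 q7 -0.45 N 4
[35.5 -5.2 10.6] [-0.02  0.02 -1.61]
[35.6 -4.2 10.6] [-0.02  0.02 -1.61]
[35.7 -3.2 10.6] [-0.02  0.02 -1.61]
[35.8 -2.2 10.7] [-0.02  0.02 -1.61]
```

Emit:
{"op": "jog_arm", "data": {"plan": [{"hand": 1, "dx": 36, "dy": -5, "dz": 10, "rx": 0, "ry": 0, "rz": -1.6}, {"hand": 1, "dx": 36, "dy": -4, "dz": 10, "rx": 0, "ry": 0, "rz": -1.6}, {"hand": 1, "dx": 36, "dy": -3, "dz": 10, "rx": 0, "ry": 0, "rz": -1.6}, {"hand": 1, "dx": 25, "dy": -2, "dz": 8, "rx": 0, "ry": 0, "rz": -1.6}, {"hand": 1, "dx": 0, "dy": 0, "dz": 0, "rx": 0, "ry": 0, "rz": 0}]}}

```text
time_s: 2.28
position: [0.4875, 0.2139, 0.2534]
eef_rot: [0.733, 0.68, 0.001, -0.001]
ft_force: [-0.5, -0.5, -0.2]
width: 0.087
```

```bash
python3 -c "
from h import *
import pickle
p=manip.camera_params('wrist');im=manip.get_image('wrist');pickle.dump(p,open('w2.pkl','wb'))
cv2.imwrite('pics/w2.png',im[:,:,::-1])
print(proj(p,[.4955,.2882,.03]))
plan(np.array([.49,.21,.25]),85,10)"
```

```text
[321.96810245 117.27970707]
pos [0.4879 0.212  0.2539] yaw 85.6 tilt 0.08 t 2.33 f [-0.5 -0.9 -0.8] w 0.0869 q7 -0.7 N 1
[-1.8  2.2  3.9] [ 0.03 -0.07  0.6 ]
```

View pics/w2.png

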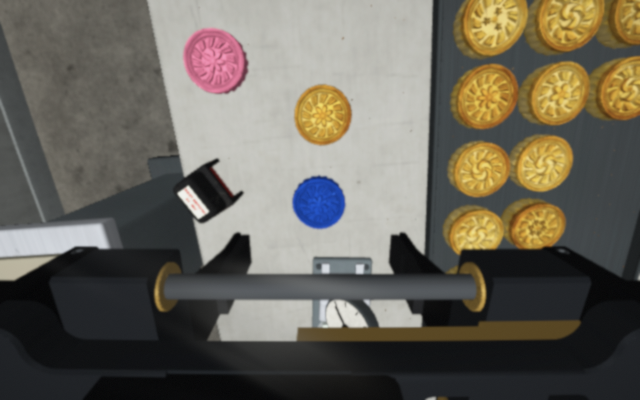

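The wrist view shows the gold cake at (323,115), where (322,117) was predicted. Blue is at (319,203) and pink at (215,61). I'll refine the position by fitting a cylinder silhouette in both views.

```bash
cat >> h.py <<'E'
def goldmask(bgr,c,rad):
    h=cv2.cvtColor(bgr,cv2.COLOR_BGR2HSV)
    m=((h[...,0]>8)&(h[...,0]<32)&(h[...,1]>90)).astype(np.uint8)
    m=cv2.morphologyEx(m,cv2.MORPH_CLOSE,np.ones((3,3)))
    k=np.zeros_like(m); cv2.circle(k,tuple(int(v) for v in c),rad,1,-1); m=m*k
    n,l,s,cc=cv2.connectedComponentsWithStats(m); i=1+np.argmax(s[1:,4]); return (l==i).astype(np.uint8),s[i],cc[i]
def cyl(p,x,y,z0,z1,r,k=16):
    a=np.linspace(0,2*np.pi,40)
    pts=np.array([proj(p,[x+r*np.cos(t),y+r*np.sin(t),z]) for t in a for z in(z0,z1)])
    h=cv2.convexHull((pts*k).astype(np.float32)); M=cv2.moments(h); return np.array([M['m10']/M['m00'],M['m01']/M['m00']])/k, M['m00']/k/k
def fitcyl(p,cen,z0,z1,r,x0):
    s=least_squares(lambda v:cyl(p,v[0],v[1],z0,z1,r)[0]-cen,x0,diff_step=1e-3); return s.x
E
python3 - <<'E'
from h import *
import pickle
w=pickle.load(open('w2.pkl','rb')); t=manip.camera_params('top'); s=manip.camera_params('side')
for n,p,c,rad,f in(('top',t,(240,183),16,'a_top'),('wrist',w,(323,115),40,'w2'),('side',s,(274,272),18,'a_side')):
    m,st,cc=goldmask(cv2.imread(f'pics/{f}.png'),c,rad); x=fitcyl(p,cc,0,.03,.0368,[.495,.288])
    print(n,st,cc.round(2),x.round(4),'area',st[4],cyl(p,*x,0,.03,.0368)[1].round(0), 'area r37.5',cyl(p,*x,0,.03,.0375)[1].round(0))
E
```

```text
Traceback (most recent call last):
AttributeError: 'float' object has no attribute 'round'
```

Run:
```python
from h import *
import pickle
w=pickle.load(open('w2.pkl','rb')); t=manip.camera_params('top'); s=manip.camera_params('side')
for n,p,c,rad,f in(('top',t,(240,183),16,'a_top'),('wrist',w,(323,115),40,'w2'),('side',s,(274,272),18,'a_side')):
    m,st,cc=goldmask(cv2.imread(f'pics/{f}.png'),c,rad); x=fitcyl(p,cc,0,.03,.0368,[.495,.288])
    print(n,st,cc.round(2),x.round(4),'area',st[4],int(cyl(p,*x,0,.03,.0368)[1]))
```

```text
top [230 173  21  20 347] [239.93 182.55] [0.4961 0.2912] area 347 390
wrist [ 295   85   56   60 2688] [322.3  114.41] [0.4961 0.2905] area 2688 2862
side [262 261  25  23 450] [274.1  271.85] [0.4956 0.2911] area 450 520
```

Three views agree within 1 mm: cake centre at (0.496, 0.291), with heights as expected. Approaching.

```bash
python3 -c "
from h import *
plan(np.array([.496,.291,.09]),85,10)"
```

```text
pos [0.4879 0.212  0.2539] yaw 85.6 tilt 0.08 t 2.33 f [-0.5 -0.9 -0.8] w 0.0869 q7 -0.7 N 5
[15.8  0.4 32.8] [ 0.01 -0.01  0.12]
[15.9  0.3 32.8] [ 0.01 -0.01  0.12]
[15.9  0.3 32.8] [ 0.01 -0.01  0.12]
[15.9  0.3 32.8] [ 0.01 -0.01  0.12]
[15.9  0.3 32.8] [ 0.01 -0.01  0.12]
```

Emit:
{"op": "jog_arm", "data": {"plan": [{"hand": 1, "dx": 17, "dy": 0, "dz": 33, "rx": 0, "ry": 0, "rz": 0.1}, {"hand": 1, "dx": 17, "dy": 0, "dz": 33, "rx": 0, "ry": 0, "rz": 0.1}, {"hand": 1, "dx": 17, "dy": 0, "dz": 33, "rx": 0, "ry": 0, "rz": 0.1}, {"hand": 1, "dx": 16, "dy": 0, "dz": 33, "rx": 0, "ry": 0, "rz": 0.1}, {"hand": 1, "dx": 12, "dy": 0, "dz": 25, "rx": 0, "ry": 0, "rz": 0.1}]}}

```text
time_s: 2.75
position: [0.5036, 0.2859, 0.0976]
eef_rot: [0.742, 0.671, 0.005, 0.005]
ft_force: [0.3, -0.0, 1.2]
width: 0.087
```

```bash
python3 -c "
from h import *
plan(np.array([.496,.291,.05]),85,10)
p=manip.camera_params('wrist');im=manip.get_image('wrist')
cv2.imwrite('pics/w3.png',im[:,:,::-1])
print(proj(p,[.496,.291,.03]))
plan(np.array([.496,.291,.05]),85,10)
"
```

```text
pos [0.5036 0.2859 0.0976] yaw 84.23 tilt 0.8 t 2.75 f [ 0.3 -0.   1.2] w 0.087 q7 -0.98 N 2
[ 2.1 -4.4 23.7] [ 0.4  -0.02 -0.39]
[ 2.2 -4.2 23.8] [ 0.4  -0.02 -0.39]
[309.06258513 213.04480127]
pos [0.5015 0.2864 0.0932] yaw 84.3 tilt 0.51 t 2.8 f [-3.9 -1.8 -5.3] w 0.0868 q7 -0.98 N 2
[ 2.  -3.1 21.5] [ 0.25  0.02 -0.35]
[ 2.  -3.  21.6] [ 0.25  0.02 -0.35]
```

View pics/w3.png

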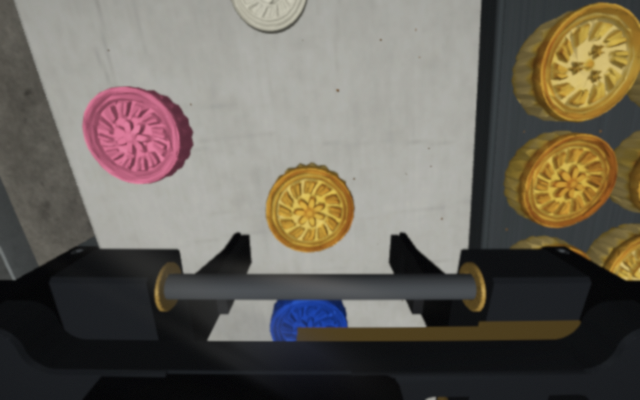

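The cake is at (310,210), where (309,213) was predicted, between the open fingers in the picture and 5 mm to the side. I'll correct and descend.

Emit:
{"op": "jog_arm", "data": {"plan": [{"hand": 1, "dx": 2, "dy": -3, "dz": 20, "rx": 0.2, "ry": 0, "rz": -0.3}, {"hand": 1, "dx": 2, "dy": -2, "dz": 15, "rx": 0.2, "ry": 0, "rz": -0.3}, {"hand": 1, "dx": 0, "dy": 0, "dz": 0, "rx": 0, "ry": 0, "rz": 0}]}}

```text
time_s: 3.05
position: [0.498, 0.2875, 0.0556]
eef_rot: [0.739, 0.674, -0.002, 0.001]
ft_force: [-0.4, -0.8, -0.2]
width: 0.0873
```

```bash
python3 -c "
from h import *
plan(np.array([.496,.291,.0175]),85,10,maxd=18)
"
```

```text
pos [0.498  0.2875 0.0556] yaw 84.72 tilt 0.22 t 3.05 f [-0.4 -0.8 -0.2] w 0.0873 q7 -1.0 N 3
[ 1.2 -0.8 12.7] [-0.01  0.07 -0.09]
[ 1.1 -0.8 12.7] [-0.01  0.07 -0.09]
[ 1.1 -0.8 12.7] [-0.01  0.07 -0.09]
```

Emit:
{"op": "jog_arm", "data": {"plan": [{"hand": 1, "dx": 4, "dy": -2, "dz": 5, "rx": 0, "ry": 0, "rz": 0}, {"hand": 1, "dx": 0, "dy": 0, "dz": 11, "rx": 0, "ry": 0, "rz": 0}, {"hand": 1, "dx": 0, "dy": 0, "dz": 11, "rx": 0, "ry": 0, "rz": 0}, {"hand": 1, "dx": 0, "dy": 0, "dz": 8, "rx": 0, "ry": 0, "rz": 0}, {"hand": 1, "dx": 0, "dy": 0, "dz": 2, "rx": 0, "ry": 0, "rz": 0}]}}

```text
time_s: 3.47
position: [0.5005, 0.2893, 0.0198]
eef_rot: [0.741, 0.672, 0.001, 0.003]
ft_force: [1.3, -0.3, -0.7]
width: 0.0867
```

```bash
python3 -c "
from h import *
plan(np.array([.496,.291,.0175]),85,10,maxd=18)
"
```

```text
pos [0.5005 0.2893 0.0198] yaw 84.39 tilt 0.36 t 3.47 f [ 1.3 -0.3 -0.7] w 0.0867 q7 -1.04 N 1
[ 1.3 -4.6  2.3] [ 0.32  0.17 -0.61]
```

Emit:
{"op": "jog_arm", "data": {"plan": [{"hand": 1, "dx": 1, "dy": -4, "dz": 2, "rx": 0.3, "ry": 0.1, "rz": -0.5}, {"hand": 1, "dx": 0, "dy": 0, "dz": 0, "rx": 0, "ry": 0, "rz": 0}]}}

```text
time_s: 3.63
position: [0.4963, 0.2904, 0.0171]
eef_rot: [0.738, 0.675, -0.001, 0.0]
ft_force: [-0.5, -0.7, -0.7]
width: 0.0873
```

```bash
python3 -c "
from h import *
plan(np.array([.496,.291,.0175]),85,10,maxd=18)
"
```

```text
pos [0.4963 0.2904 0.0171] yaw 84.92 tilt 0.09 t 3.63 f [-0.5 -0.7 -0.7] w 0.0873 q7 -1.04 N 1
[ 0.6 -0.3 -0.4] [-0.03  0.08 -0.08]
```

Centred within 1 mm. Close with a moderate grip.

Emit:
{"op": "jog_arm", "data": {"plan": [{"hand": 0.7, "dx": 0, "dy": 0, "dz": 0, "rx": 0, "ry": 0, "rz": 0}, {"hand": 0.7, "dx": 0, "dy": 0, "dz": 0, "rx": 0, "ry": 0, "rz": 0}, {"hand": 0.7, "dx": 0, "dy": 0, "dz": 0, "rx": 0, "ry": 0, "rz": 0}, {"hand": 0.7, "dx": 0, "dy": 0, "dz": 0, "rx": 0, "ry": 0, "rz": 0}, {"hand": 0.7, "dx": 0, "dy": 0, "dz": 0, "rx": 0, "ry": 0, "rz": 0}], "newtons": 10}}

```text
time_s: 4.05
position: [0.4968, 0.2909, 0.0184]
eef_rot: [0.738, 0.675, 0.0, 0.0]
ft_force: [-0.9, 0.4, -0.8]
width: 0.072
```

Stopped at 72.0 mm, which fits a 72–75 mm cake. Lift, then check.

Emit:
{"op": "jog_arm", "data": {"plan": [{"hand": 0.7, "dx": 0, "dy": 0, "dz": -10, "rx": 0, "ry": 0, "rz": 0}, {"hand": 0.7, "dx": 0, "dy": 0, "dz": -25, "rx": 0, "ry": 0, "rz": 0}, {"hand": 0.7, "dx": -5, "dy": 0, "dz": -38, "rx": 0, "ry": 0, "rz": 0}, {"hand": 0.7, "dx": -10, "dy": 0, "dz": -38, "rx": 0, "ry": 0, "rz": 0}, {"hand": 0.7, "dx": -20, "dy": 0, "dz": -35, "rx": 0, "ry": 0, "rz": 0}], "newtons": 10}}

```text
time_s: 4.47
position: [0.4883, 0.2572, 0.1646]
eef_rot: [0.735, 0.678, -0.006, -0.003]
ft_force: [0.6, -0.3, -0.5]
width: 0.0721
```

```bash
python3 -c "
from h import *
im=manip.get_image('wrist')
cv2.imwrite('pics/w4.png',im[:,:,::-1])
plan(np.array([.487,.06,.27]),85,10,maxd=38)
"
```

```text
pos [0.4916 0.2543 0.1714] yaw 85.14 tilt 0.32 t 4.52 f [5.7 0.8 5. ] w 0.0719 q7 -0.85 N 6
[-32.4   1.9 -16.3] [-0.04  0.03  0.02]
[-32.4   1.9 -16.4] [-0.04  0.03  0.02]
[-32.4   2.  -16.4] [-0.04  0.03  0.02]
[-32.4   2.  -16.4] [-0.04  0.03  0.02]
[-32.3   2.  -16.4] [-0.04  0.03  0.02]
[-32.3   2.  -16.4] [-0.04  0.03  0.02]
```

View pics/w4.png

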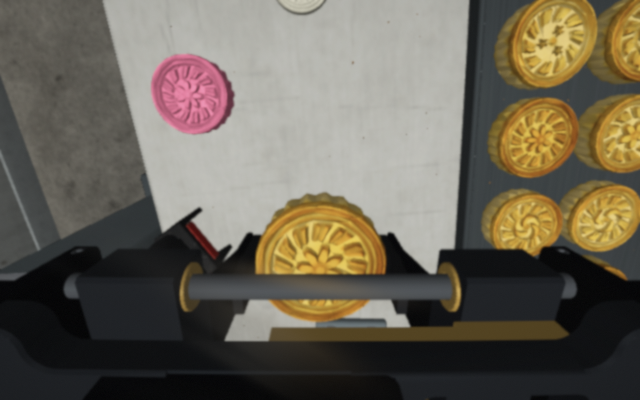

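The cake is held level between the fingers, at about (320,258). Meanwhile I'll fit the tester pose from the top view and the earlier w1 wrist picture.

Run:
```python
from h import *
a=cv2.imread('pics/w1.png')
cv2.imwrite('pics/w1c.png',cv2.resize(a[0:250,250:410],None,fx=3.2,fy=3.2,interpolation=cv2.INTER_CUBIC)[:600])
cv2.imwrite('pics/w1c.png',cv2.resize(a[50:250,250:410],None,fx=3,fy=3,interpolation=cv2.INTER_CUBIC))
```

```text
(no output)
```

View pics/w1c.png

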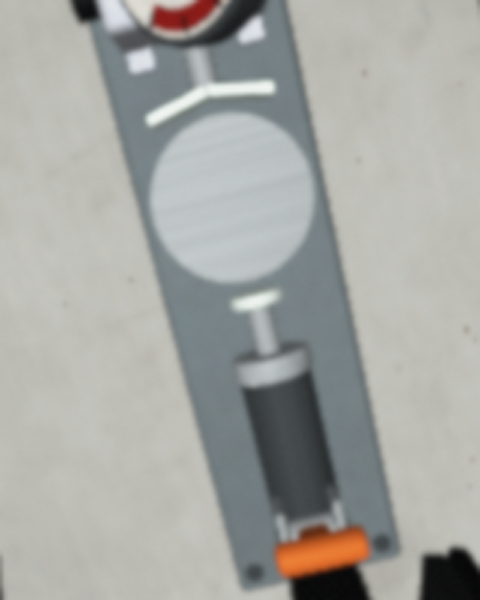

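Run:
```python
from h import *
import pickle
w=pickle.load(open('w1.pkl','rb')); t=manip.camera_params('top'); s=manip.camera_params('side')
W=lambda x,y:np.array([250+x/3-.33,50+y/3-.33]); T=lambda x,y:np.array([210+x/4-.375,150+y/4-.375]); S=lambda x,y:np.array([240+x/3.5-.36,145+y/3.5-.36])
L=[(w,W(232,198),(0,.014,.012)),(w,W(242,589),(-.046,-.195,.012)),(w,W(398,551),(.046,-.195,.012)),(w,W(323,550),(0,-.12,.145)),
(t,T(531,122),(0,.014,.012)),(t,T(366,165),(-.046,.155,.012)),(t,T(763,193),(-.046,-.195,.012)),(t,T(776,90),(.046,-.195,.012)),(t,T(711,122),(0,-.12,.145)),
(s,S(232,319),(-.046,.155,.012)),(s,S(351,152),(-.046,-.195,.012)),(s,S(298,69),(0,-.12,.141))]
def X(v,q):
    c,sn=np.cos(v[2]),np.sin(v[2]); return np.array([v[0]+c*q[0]-sn*q[1],v[1]+sn*q[0]+c*q[1],q[2]])
def fit(L):
    f=lambda v:np.concatenate([(proj(p,X(v,q))-uv)/(1 if p is not w else 1) for p,uv,q in L])
    r=least_squares(f,[.4987,-.0765,-.085],loss='soft_l1'); print(r.x[:2].round(4),np.degrees(r.x[2]).round(2)); return r.x
for sub in (L[:4],L[4:9],L[9:],L): v=fit(sub)
for p,uv,q in L: print(q,(proj(p,X(v,q))-uv).round(1))
np.save('tester.npy',v)
for n,q in(('spot',(0,.014,.012)),('squeeze mid',(0,-.147,.14)),('V.058',(0,.058,.026))): print(n,X(v,q).round(4))
print('V bottom ty:',[ (np.linalg.inv([[np.cos(v[2]),-np.sin(v[2])],[np.sin(v[2]),np.cos(v[2])]])@(atz(w,W(208,88),z)[:2]-v[:2])).round(4) for z in(.026,.038)])
```

```text
[ 0.4982 -0.0728] -5.36
[ 0.4974 -0.0762] -5.19
[ 0.4966 -0.0677] -4.94
[ 0.4978 -0.0734] -5.22
(0, 0.014, 0.012) [-0.4 -1.2]
(-0.046, -0.195, 0.012) [-0.2  1.1]
(0.046, -0.195, 0.012) [1.7 1.3]
(0, -0.12, 0.145) [-0.1  0.4]
(0, 0.014, 0.012) [-0.9  0.2]
(-0.046, 0.155, 0.012) [-1.3 -0.4]
(-0.046, -0.195, 0.012) [0.2 0.3]
(0.046, -0.195, 0.012) [-1.4 -0.2]
(0, -0.12, 0.145) [-0.7 -0.4]
(-0.046, 0.155, 0.012) [ 0.  -1.4]
(-0.046, -0.195, 0.012) [ 0.6 -0.9]
(0, -0.12, 0.141) [-0.2  0.2]
spot [ 0.4991 -0.0594  0.012 ]
squeeze mid [ 0.4845 -0.2198  0.14  ]
V.058 [ 0.5031 -0.0156  0.026 ]
V bottom ty: [array([0.001 , 0.0621]), array([0.0007, 0.0609])]
```

Separate fits from the views agree within about 5 mm, and the side view is the weakest. Spot ≈ (0.499,-0.060), yaw -5.2°. Travel high over the dial.

Emit:
{"op": "jog_arm", "data": {"plan": [{"hand": 0.7, "dx": -20, "dy": 0, "dz": -30, "rx": 0, "ry": 0, "rz": 0}, {"hand": 0.7, "dx": -28, "dy": 0, "dz": -28, "rx": 0, "ry": 0, "rz": 0}, {"hand": 0.7, "dx": -32, "dy": 0, "dz": -22, "rx": 0, "ry": 0, "rz": 0}, {"hand": 0.7, "dx": -36, "dy": 0, "dz": -8, "rx": 0, "ry": 0, "rz": 0}, {"hand": 0.7, "dx": -36, "dy": 0, "dz": 0, "rx": 0, "ry": 0, "rz": 0}], "newtons": 10}}

```text
time_s: 4.93
position: [0.4778, 0.1072, 0.2682]
eef_rot: [0.732, 0.681, 0.002, 0.001]
ft_force: [-0.1, -0.1, -1.0]
width: 0.072
```

```bash
python3 -c "
from h import *
plan(np.array([.498,-.06,.25]),84.8,10,maxd=38)
"
```

```text
pos [0.4778 0.1072 0.2682] yaw 85.88 tilt 0.2 t 4.93 f [-0.1 -0.1 -1. ] w 0.072 q7 -0.42 N 5
[-33.1   6.4   3.6] [ 0.04 -0.02  0.22]
[-33.1   6.6   3.6] [ 0.04 -0.02  0.22]
[-33.    6.7   3.6] [ 0.04 -0.02  0.22]
[-33.    6.8   3.6] [ 0.04 -0.02  0.22]
[-33.    6.9   3.6] [ 0.04 -0.02  0.22]
```

Emit:
{"op": "jog_arm", "data": {"plan": [{"hand": 0.7, "dx": -34, "dy": 6, "dz": 3, "rx": 0, "ry": 0, "rz": 0.2}, {"hand": 0.7, "dx": -36, "dy": 7, "dz": 3, "rx": 0, "ry": 0, "rz": 0.2}, {"hand": 0.7, "dx": -36, "dy": 7, "dz": 3, "rx": 0, "ry": 0, "rz": 0.2}, {"hand": 0.7, "dx": -35, "dy": 7, "dz": 3, "rx": 0, "ry": 0, "rz": 0.2}, {"hand": 0.7, "dx": -20, "dy": 5, "dz": 0, "rx": 0, "ry": 0, "rz": 0.2}], "newtons": 10}}

```text
time_s: 5.35
position: [0.4955, -0.0651, 0.2627]
eef_rot: [0.738, 0.675, 0.003, 0.006]
ft_force: [0.4, 0.1, -0.5]
width: 0.0719
```

```bash
python3 -c "
from h import *
plan(np.array([.499,-.06,.15]),84.8,10,maxd=30)
"
```

```text
pos [ 0.4955 -0.0651  0.2627] yaw 84.84 tilt 0.77 t 5.35 f [ 0.4  0.1 -0.5] w 0.0719 q7 -0.09 N 4
[ 1.4  0.4 28.2] [0.19 0.05 0.01]
[ 1.4  0.5 28.2] [0.19 0.05 0.01]
[ 1.4  0.6 28.2] [0.19 0.05 0.01]
[ 1.4  0.7 28.2] [0.19 0.05 0.01]
```

Emit:
{"op": "jog_arm", "data": {"plan": [{"hand": 0.7, "dx": 1.5, "dy": 0, "dz": 28, "rx": 0.2, "ry": 0, "rz": 0}, {"hand": 0.7, "dx": 1.5, "dy": 0, "dz": 30, "rx": 0.2, "ry": 0, "rz": 0}, {"hand": 0.7, "dx": 1.5, "dy": 0, "dz": 30, "rx": 0.2, "ry": 0, "rz": 0}, {"hand": 0.7, "dx": 1, "dy": 0, "dz": 25, "rx": 0.2, "ry": 0, "rz": 0}, {"hand": 0.7, "dx": 0, "dy": 0, "dz": 0, "rx": 0, "ry": 0, "rz": 0}], "newtons": 10}}

```text
time_s: 5.77
position: [0.4983, -0.0683, 0.1506]
eef_rot: [0.742, 0.67, -0.0, 0.004]
ft_force: [-1.2, -0.4, -1.2]
width: 0.0721
```

```bash
python3 -c "
from h import *
plan(np.array([.499,-.06,.06]),84.8,10,maxd=25)
t=manip.get_image('top');s=manip.get_image('side');w=manip.get_image('wrist')
crop(t,290,140,130,80,6,'c_top');crop(s,260,110,110,130,4.5,'c_side');cv2.imwrite('pics/w5.png',w[:,:,::-1])
plan(np.array([.499,-.06,.06]),84.8,10,maxd=25)
"
```

```text
pos [ 0.4983 -0.0683  0.1506] yaw 84.18 tilt 0.51 t 5.77 f [-1.2 -0.4 -1.2] w 0.0721 q7 -0.17 N 4
[ 2.2 -0.2 22.6] [ 0.09  0.09 -0.15]
[ 2.2 -0.1 22.6] [ 0.09  0.09 -0.15]
[ 2.1 -0.1 22.6] [ 0.09  0.09 -0.15]
[ 2.1 -0.  22.7] [ 0.09  0.09 -0.15]
pos [ 0.5013 -0.0683  0.1559] yaw 84.2 tilt 0.88 t 5.92 f [ 0.  -0.3 -0. ] w 0.0721 q7 -0.17 N 4
[ 2.2 -1.1 23.9] [ 0.19  0.11 -0.15]
[ 2.1 -1.  23.9] [ 0.19  0.11 -0.15]
[ 2.1 -0.9 24. ] [ 0.19  0.11 -0.15]
[ 2.  -0.8 24. ] [ 0.19  0.11 -0.15]
```

View pics/c_top.png

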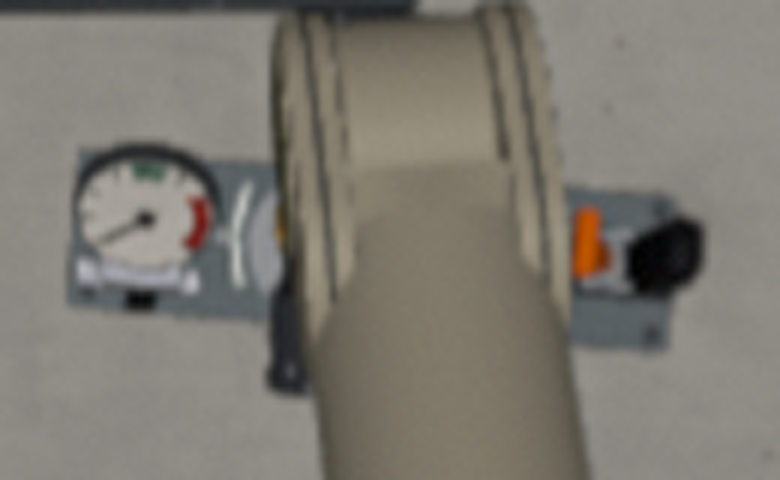

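View pics/c_side.png

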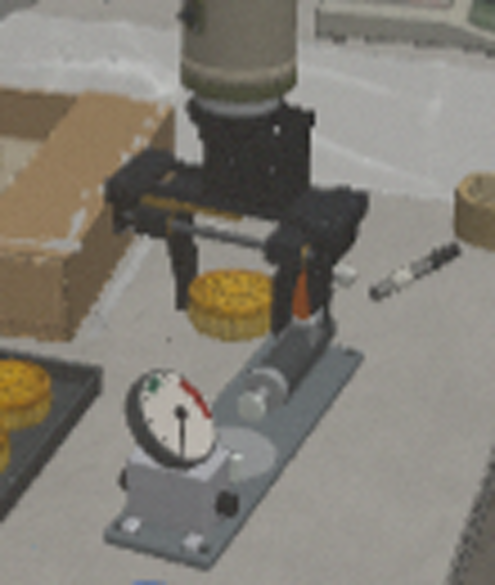

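View pics/w5.png

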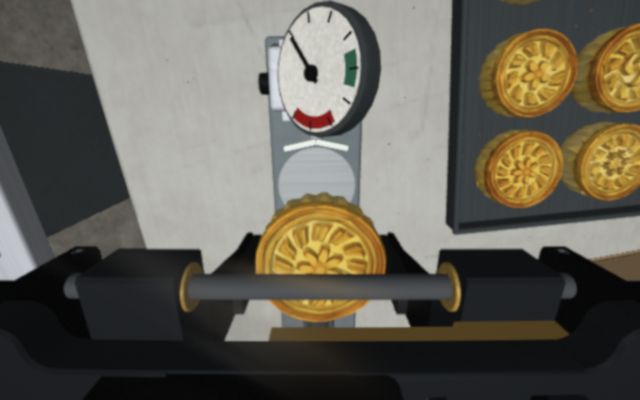

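The wrist picture shows the dial, V rest (316,143), spot (317,182) and the held cake (321,258) lined up. The top view confirms the needle at rest. I'll measure the cake and the spot together from this still pose.

Run:
```python
from h import *
o=manip.get_obs(); p=manip.camera_params('wrist'); im=manip.get_image('wrist'); 
crop(im,240,120,160,160,3.7,'w6')
print(o['position'],p['cam_to_world'][:3,3])
r=R.from_quat(o['eef_rot']); 
# held cake: top plane ~ 0.0116 above TCP
z=o['position'][2]+0.0116
c=atz(p,(320.5,258),z); print('cake top centre rel TCP', (c-o['position']).round(4))
v=np.load('tester.npy'); 
def X(q):
    cc,sn=np.cos(v[2]),np.sin(v[2]); return np.array([v[0]+cc*q[0]-sn*q[1],v[1]+sn*q[0]+cc*q[1],q[2]])
print('spot pred',proj(p,X((0,.014,.012))),'spot far edge', proj(p,X((0,.014+.0385,.012))),'edges',[proj(p,X((sx*.046,.03,.012))).round(1) for sx in(-1,1)],'V',[proj(p,X((0,y,.038))).round(1) for y in (.058,.068)])
```

```text
[ 0.50127669 -0.06825483  0.15587009] [0.50695076 0.01442056 0.30216428]
cake top centre rel TCP [0.0004 0.0077 0.0116]
spot pred [315.33014928 183.22742629] spot far edge [314.76671316 145.97017126] edges [array([270.2, 168.7]), array([359.8, 167.5])] V [array([314.6, 143.4]), array([314.4, 132.2])]
```

View pics/w6.png

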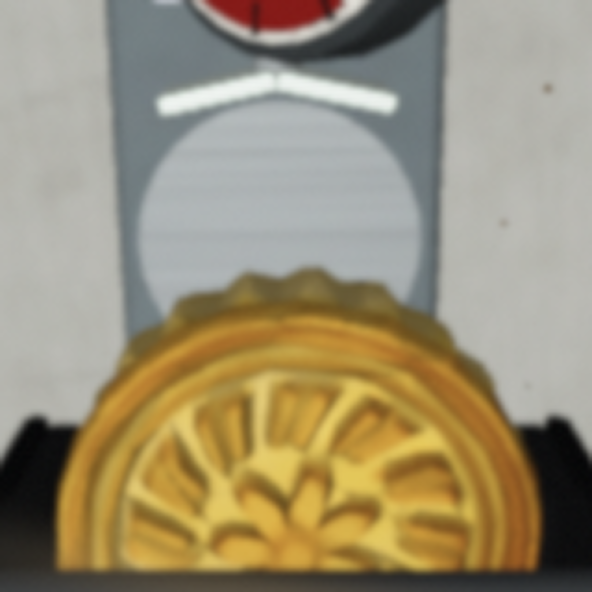

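The spot's edges match the prediction to within 1 px. The V bottom is at tester y ≈ 0.060. Descend.

Emit:
{"op": "jog_arm", "data": {"plan": [{"hand": 0.7, "dx": 4, "dy": -1, "dz": 25, "rx": 0.3, "ry": 0.1, "rz": -0.2}, {"hand": 0.7, "dx": 4, "dy": -1, "dz": 25, "rx": 0.3, "ry": 0.1, "rz": -0.2}, {"hand": 0.7, "dx": 2, "dy": 0, "dz": 20, "rx": 0.2, "ry": 0.1, "rz": -0.2}, {"hand": 0.7, "dx": 1, "dy": 0, "dz": 15, "rx": 0.1, "ry": 0, "rz": 0}, {"hand": 0.7, "dx": 0, "dy": 0, "dz": 0, "rx": 0, "ry": 0, "rz": 0}], "newtons": 10}}

```text
time_s: 6.38
position: [0.5094, -0.0588, 0.08]
eef_rot: [0.739, 0.674, 0.004, 0.008]
ft_force: [-1.0, -0.7, -0.8]
width: 0.0725
```

```bash
python3 -c "
from h import *
plan(np.array([.499,-.0605,.0305]),84.8,10,maxd=15)
"
```

```text
pos [ 0.5094 -0.0588  0.08  ] yaw 84.74 tilt 1.05 t 6.38 f [-1.  -0.7 -0.8] w 0.0725 q7 -0.25 N 4
[-0.6 -2.8 12.3] [ 0.25  0.09 -0.01]
[-0.6 -2.7 12.3] [ 0.25  0.09 -0.01]
[-0.6 -2.7 12.3] [ 0.25  0.09 -0.01]
[-0.6 -2.6 12.4] [ 0.25  0.09 -0.01]
```

Emit:
{"op": "jog_arm", "data": {"plan": [{"hand": 0.7, "dx": 0, "dy": -9, "dz": 0, "rx": 0.8, "ry": 0.3, "rz": 0}, {"hand": 0.7, "dx": 0, "dy": -3, "dz": 12, "rx": 0.2, "ry": 0.1, "rz": 0}, {"hand": 0.7, "dx": 0, "dy": -2, "dz": 12, "rx": 0.2, "ry": 0.1, "rz": 0}, {"hand": 0.7, "dx": 0, "dy": -1, "dz": 8, "rx": 0.1, "ry": 0, "rz": 0}, {"hand": 0.7, "dx": 0, "dy": 0, "dz": 0, "rx": 0, "ry": 0, "rz": 0}], "newtons": 10}}

```text
time_s: 6.8
position: [0.4969, -0.0584, 0.0515]
eef_rot: [0.739, 0.674, 0.001, 0.0]
ft_force: [-0.6, -0.7, -0.6]
width: 0.0721
```

```bash
python3 -c "
from h import *
plan(np.array([.499,-.0605,.0305]),84.8,10,maxd=15)
"
```

```text
pos [ 0.4969 -0.0584  0.0515] yaw 84.68 tilt 0.12 t 6.8 f [-0.6 -0.7 -0.6] w 0.0721 q7 -0.26 N 2
[-1.   1.1 10.5] [ 0.04 -0.04 -0.06]
[-1.   1.1 10.5] [ 0.04 -0.04 -0.06]
```

Emit:
{"op": "jog_arm", "data": {"plan": [{"hand": 0.7, "dx": -1, "dy": 0, "dz": 7, "rx": 0, "ry": 0, "rz": 0}, {"hand": 0.7, "dx": -1, "dy": 0, "dz": 6, "rx": 0, "ry": 0, "rz": 0}, {"hand": 0.7, "dx": 0, "dy": 0, "dz": 4, "rx": 0, "ry": 0, "rz": 0}, {"hand": 0.7, "dx": 0, "dy": 0, "dz": 0, "rx": 0, "ry": 0, "rz": 0}], "newtons": 10}}

```text
time_s: 7.13
position: [0.4969, -0.0608, 0.0328]
eef_rot: [0.739, 0.673, 0.001, 0.0]
ft_force: [-0.6, 0.0, -0.5]
width: 0.0722
```

```bash
python3 -c "
from h import *
plan(np.array([.499,-.0605,.0305]),84.8,10,maxd=15)
"
```

```text
pos [ 0.4969 -0.0608  0.0328] yaw 84.66 tilt 0.13 t 7.13 f [-0.6  0.  -0.5] w 0.0722 q7 -0.27 N 1
[0.5 2.  2.3] [ 0.1  -0.08 -0.14]
```

Emit:
{"op": "jog_arm", "data": {"plan": [{"hand": 0.7, "dx": 0.5, "dy": 2, "dz": 1, "rx": 0, "ry": 0, "rz": 0}, {"hand": 0.7, "dx": 0, "dy": 0, "dz": 1.5, "rx": 0, "ry": 0, "rz": 0}, {"hand": 0.7, "dx": 0, "dy": 0, "dz": 0, "rx": 0, "ry": 0, "rz": 0}], "newtons": 10}}

```text
time_s: 7.38
position: [0.4995, -0.0604, 0.0301]
eef_rot: [0.739, 0.673, 0.001, 0.0]
ft_force: [-0.1, -0.1, -1.2]
width: 0.0721
```

```bash
python3 -c "
from h import *
plan(np.array([.499,-.0605,.0305]),84.8,10,maxd=15)
w=manip.get_image('wrist');s=manip.get_image('side')
cv2.imwrite('pics/w7.png',w[:,:,::-1]);crop(s,260,110,110,130,4.5,'c_side2')
"
```

```text
pos [ 0.4995 -0.0604  0.0301] yaw 84.66 tilt 0.14 t 7.38 f [-0.1 -0.1 -1.2] w 0.0721 q7 -0.28 N 1
[-0.2 -0.4 -0.4] [ 0.1  -0.1  -0.14]
```

View pics/w7.png

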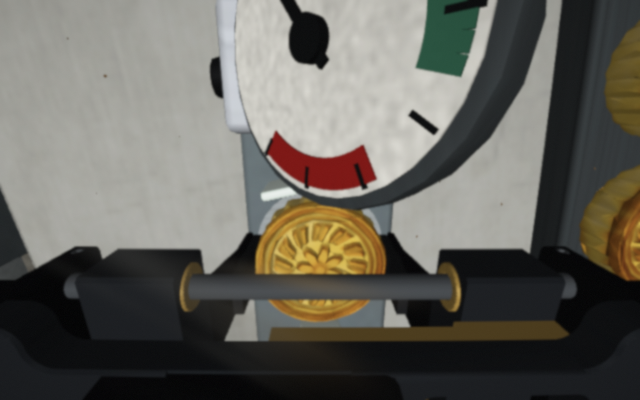

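View pics/c_side2.png

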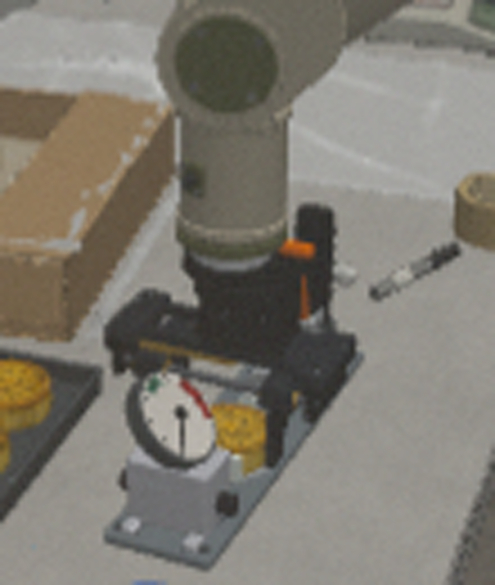

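Needle at rest, and the cake sits over the spot and just touching the plate. Release.

Emit:
{"op": "jog_arm", "data": {"plan": [{"hand": 0.9, "dx": 0, "dy": 0, "dz": 0.5, "rx": 0, "ry": 0, "rz": 0}, {"hand": 1, "dx": 0, "dy": 0, "dz": 0, "rx": 0, "ry": 0, "rz": 0}, {"hand": 1, "dx": 0, "dy": 0, "dz": 0, "rx": 0, "ry": 0, "rz": 0}, {"hand": 1, "dx": 0, "dy": 0, "dz": 0, "rx": 0, "ry": 0, "rz": 0}]}}

```text
time_s: 7.82
position: [0.5001, -0.0603, 0.0305]
eef_rot: [0.739, 0.673, 0.002, 0.001]
ft_force: [0.4, 0.3, 0.5]
width: 0.0854
```

```bash
python3 -c "
from h import *
plan(np.array([.499,-.0605,.0305]),84.8,10,maxd=15)
"
```

```text
pos [ 0.5001 -0.0603  0.0305] yaw 84.67 tilt 0.21 t 7.82 f [0.4 0.3 0.5] w 0.0854 q7 -0.28 N 1
[-0.3 -1.1 -0. ] [ 0.2  -0.08 -0.13]
```

Emit:
{"op": "jog_arm", "data": {"plan": [{"hand": 1, "dx": 0, "dy": -0.5, "dz": -8, "rx": 0, "ry": 0, "rz": 0}, {"hand": 1, "dx": 0, "dy": 0.5, "dz": -10, "rx": 0, "ry": 0, "rz": 0}, {"hand": 1, "dx": 0, "dy": 0.5, "dz": -12, "rx": 0, "ry": 0, "rz": 0}, {"hand": 1, "dx": 0, "dy": 0, "dz": -30, "rx": 0, "ry": 0, "rz": 0}, {"hand": 1, "dx": 0, "dy": 0, "dz": -35, "rx": 0, "ry": 0, "rz": 0}]}}

```text
time_s: 8.23
position: [0.4965, -0.0597, 0.1262]
eef_rot: [0.739, 0.674, -0.001, -0.004]
ft_force: [0.2, -0.0, -0.7]
width: 0.0869
```

Emit:
{"op": "jog_arm", "data": {"plan": [{"hand": 1, "dx": 0, "dy": 0, "dz": -38, "rx": 0, "ry": 0, "rz": 0}, {"hand": 1, "dx": 0, "dy": 0, "dz": -38, "rx": 0, "ry": 0, "rz": 0}, {"hand": 1, "dx": -10, "dy": 0, "dz": -30, "rx": 0, "ry": 0, "rz": 2}, {"hand": 1, "dx": -20, "dy": 0, "dz": -15, "rx": 0, "ry": 0, "rz": 4}, {"hand": 1, "dx": 0, "dy": 0, "dz": 0, "rx": 0, "ry": 0, "rz": 0}]}}

```text
time_s: 8.65
position: [0.4951, -0.0881, 0.2671]
eef_rot: [0.773, 0.635, 0.003, 0.002]
ft_force: [0.7, -0.7, -0.4]
width: 0.0871
```

```bash
python3 -c "
from h import *
import pickle
p=manip.camera_params('wrist');im=manip.get_image('wrist');pickle.dump(p,open('w8.pkl','wb'))
cv2.imwrite('pics/w8.png',im[:,:,::-1])
plan(np.array([.4845,-.2215,.26]),-5.2,10)"
```

```text
pos [ 0.4953 -0.0858  0.2662] yaw 79.11 tilt 0.46 t 8.7 f [0.6 1.1 1.1] w 0.0871 q7 -0.15 N 13
[-10.4   1.2   0.5] [ 0.02 -0.04  6.49]
[-10.2   2.3   0.5] [ 0.02 -0.04  6.49]
[-9.9  3.5  0.5] [ 0.02 -0.04  6.49]
[-9.4  4.6  0.5] [ 0.02 -0.04  6.49]
[-8.9  5.6  0.5] [ 0.02 -0.04  6.49]
[-8.2  6.6  0.5] [ 0.02 -0.04  6.49]
[-7.4  7.4  0.5] [ 0.02 -0.04  6.49]
[-6.5  8.2  0.5] [ 0.02 -0.04  6.49]
[-5.5  8.9  0.5] [ 0.02 -0.04  6.49]
[-4.5  9.5  0.5] [ 0.02 -0.04  6.49]
```

View pics/w8.png

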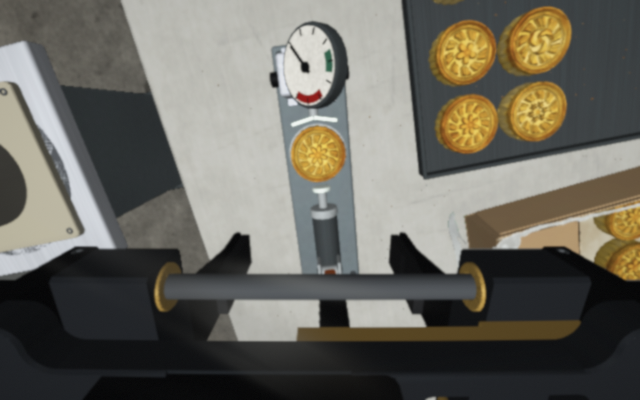

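The cake stands between plunger (321,191) and V rest (315,119), centred at (318,153), needle at rest. Numerical check:

Run:
```python
from h import *
import pickle
p=pickle.load(open('w8.pkl','rb')); im=cv2.imread('pics/w8.png')
m,st,cc=goldmask(im,(318,153),32); x=fitcyl(p,cc,.012,.042,.0362,[.499,-.06]); print(st,cc,x)
v=np.load('tester.npy'); c,s=np.cos(v[2]),np.sin(v[2]); Ri=np.array([[c,s],[-s,c]])
print('cake in tester',Ri@(x-v[:2]))
print('plunger disc top (321.5,190) z.043',Ri@(atz(p,(321.5,190),.043)[:2]-v[:2]),' V (314.5,118)',Ri@(atz(p,(314.5,118),.038)[:2]-v[:2]))
cv2.imwrite('pics/w8c.png',cv2.resize(im[100:220,260:380],None,fx=5,fy=5,interpolation=cv2.INTER_CUBIC))
```

```text
[ 291  126   55   56 2395] [317.62755741 153.69812109] [ 0.49924297 -0.0605341 ]
cake in tester [0.00024813 0.01290659]
plunger disc top (321.5,190) z.043 [ 0.00040354 -0.03430704]  V (314.5,118) [0.00114617 0.05895522]
```

View pics/w8c.png

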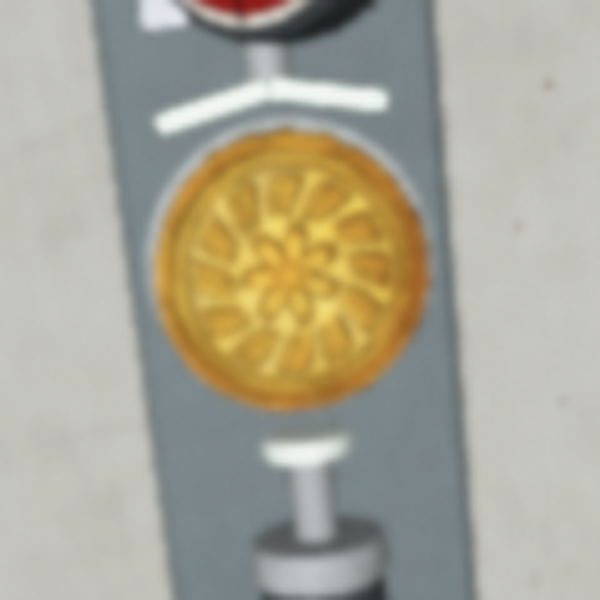

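Cake at tester (0.000, 0.013) and centred. The V bottom is about 0.059, so I expect roughly 15 mm of play and then 8 mm of rest travel. Next I turn to straddle grip and trigger, jaws along tester y (yaw -5.2°).

Emit:
{"op": "jog_arm", "data": {"plan": [{"hand": 1, "dx": -10, "dy": 1, "dz": 0, "rx": 0, "ry": 0, "rz": 6.5}, {"hand": 1, "dx": -10, "dy": 2, "dz": 0, "rx": 0, "ry": 0, "rz": 6.5}, {"hand": 1, "dx": -10, "dy": 3, "dz": 0, "rx": 0, "ry": 0, "rz": 6.5}, {"hand": 1, "dx": -10, "dy": 5, "dz": 0, "rx": 0, "ry": 0, "rz": 6.5}, {"hand": 1, "dx": -9, "dy": 6, "dz": 0, "rx": 0, "ry": 0, "rz": 6.5}]}}

```text
time_s: 9.12
position: [0.4899, -0.1331, 0.2675]
eef_rot: [0.92, 0.393, 0.005, 0.0]
ft_force: [-0.0, 0.1, 0.1]
width: 0.0869
```

Emit:
{"op": "jog_arm", "data": {"plan": [{"hand": 1, "dx": -8, "dy": 6, "dz": 0, "rx": 0, "ry": 0, "rz": 6.5}, {"hand": 1, "dx": -7, "dy": 7, "dz": 0, "rx": 0, "ry": 0, "rz": 6.5}, {"hand": 1, "dx": -6, "dy": 8, "dz": 0, "rx": 0, "ry": 0, "rz": 6.5}, {"hand": 1, "dx": -5, "dy": 9, "dz": 0, "rx": 0, "ry": 0, "rz": 6.5}, {"hand": 1, "dx": -4, "dy": 9, "dz": 0, "rx": 0, "ry": 0, "rz": 6.5}]}}

```text
time_s: 9.53
position: [0.4842, -0.18, 0.2659]
eef_rot: [0.994, 0.111, 0.003, -0.003]
ft_force: [0.5, 0.0, 0.8]
width: 0.0867
```

```bash
python3 -c "
from h import *
plan(np.array([.4845,-.2215,.26]),-5.2,10)"
```

```text
pos [ 0.4842 -0.18    0.2659] yaw 12.73 tilt 0.49 t 9.53 f [0.5 0.  0.8] w 0.0867 q7 -1.12 N 3
[-3.  13.5  1.9] [-0.13 -0.11  5.98]
[-1.5 13.8  1.9] [-0.13 -0.11  5.98]
[-0.1 13.9  1.9] [-0.13 -0.11  5.98]
```

Emit:
{"op": "jog_arm", "data": {"plan": [{"hand": 1, "dx": -3, "dy": 14, "dz": 2, "rx": -0.1, "ry": -0.1, "rz": 6}, {"hand": 1, "dx": -1, "dy": 14, "dz": 2, "rx": -0.1, "ry": -0.1, "rz": 6}, {"hand": 1, "dx": 0, "dy": 14, "dz": 2, "rx": -0.1, "ry": -0.1, "rz": 6}, {"hand": 1, "dx": 0, "dy": 0, "dz": 0, "rx": 0, "ry": 0, "rz": 0}]}}

```text
time_s: 9.87
position: [0.4839, -0.2216, 0.2583]
eef_rot: [0.999, -0.054, -0.001, -0.002]
ft_force: [-0.5, -0.5, -0.3]
width: 0.0869
```

```bash
python3 -c "
from h import *
import pickle
p=manip.camera_params('wrist');im=manip.get_image('wrist');pickle.dump(p,open('w9.pkl','wb'))
cv2.imwrite('pics/w9.png',im[:,:,::-1])
s=manip.get_image('side');crop(s,260,90,110,150,4,'c_side3')
plan(np.array([.4845,-.2215,.19]),-5.2,10)"
```

```text
pos [ 0.4846 -0.2188  0.2589] yaw -5.54 tilt 0.28 t 9.97 f [0.4 0.8 0.3] w 0.0865 q7 -1.38 N 2
[ 0.1  1.5 34.4] [-0.13  0.06 -0.17]
[ 0.1  1.4 34.4] [-0.13  0.06 -0.17]
```

View pics/w9.png

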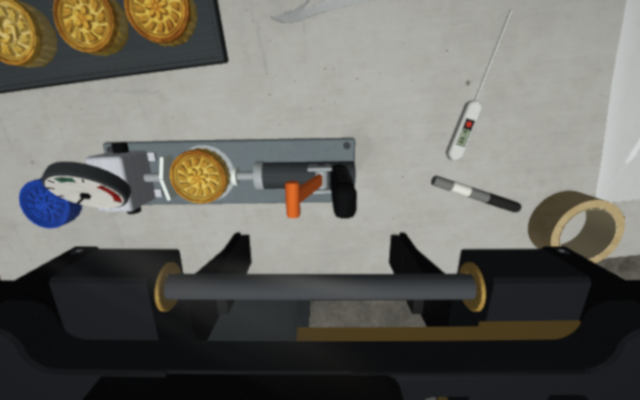

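View pics/c_side3.png

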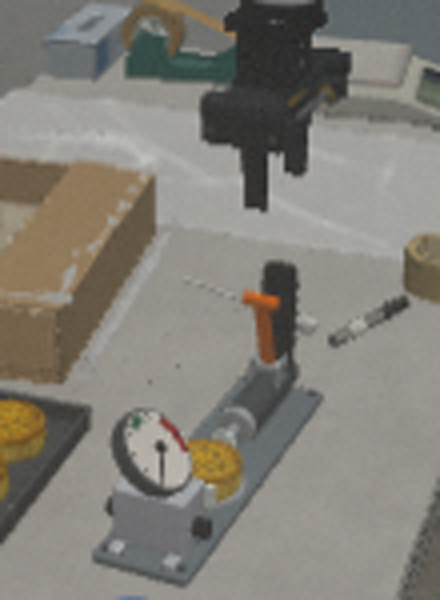

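The wrist view shows trigger bar (292,200) and grip (343,190) between the jaw lines, and the cake still in place. I'll check their positions before lowering.

Run:
```python
from h import *
import pickle
p=pickle.load(open('w9.pkl','rb')); im=cv2.imread('pics/w9.png')
cv2.imwrite('pics/w9c.png',cv2.resize(im[130:240,240:400],None,fx=5,fy=5,interpolation=cv2.INTER_CUBIC))
v=np.load('tester.npy'); c,s=np.cos(v[2]),np.sin(v[2]); Ri=np.array([[c,s],[-s,c]])
q=lambda uv,z:(Ri@(atz(p,uv,z)[:2]-v[:2])).round(4)
print('bar',q((292,199),.146),'grip',q((343,190),.158),'tcp',(Ri@(manip.get_obs()['position'][:2]-v[:2])).round(4))
f=lambda a,b,z:proj(p,np.append(v[:2]+Ri.T@np.array([a,b]),z))
print('pred grip corners top',[f(a,b,.158).round(0) for a in(-.017,.017) for b in(-.181,-.159)],'bar ends',[f(a,-.12,.148).round(0) for a in(-.018,.018)])
```

```text
bar [ 0.0018 -0.1227] grip [ 0.0132 -0.17  ] tcp [ 1.00e-04 -1.46e-01]
pred grip corners top [array([355., 221.]), array([331., 222.]), array([355., 186.]), array([331., 186.])] bar ends [array([290., 219.]), array([288., 183.])]
```

View pics/w9c.png

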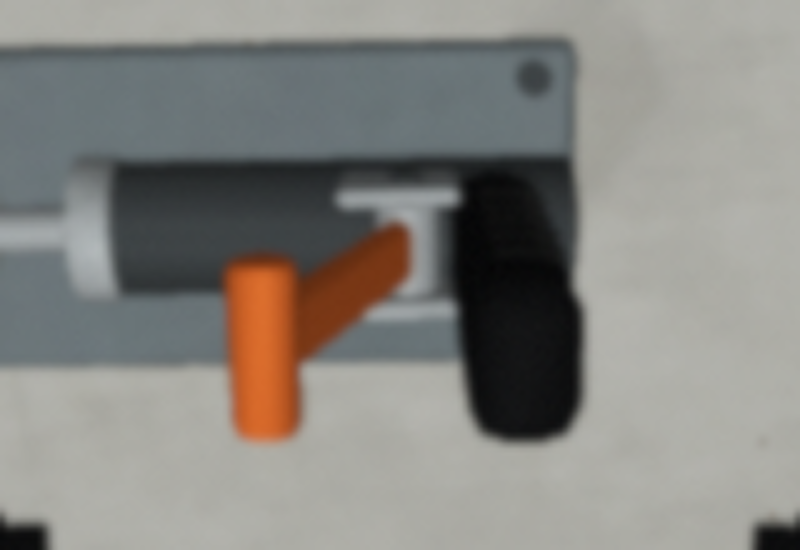

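Bar and grip are within 2–3 px of the prediction, about 1.5 mm further to -y, so the target is TCP (0.4845,-0.2215).

Emit:
{"op": "jog_arm", "data": {"plan": [{"hand": 1, "dx": 0, "dy": 2, "dz": 34, "rx": -0.1, "ry": 0, "rz": -0.2}, {"hand": 1, "dx": 0, "dy": 1, "dz": 28, "rx": -0.1, "ry": 0, "rz": 0}, {"hand": 1, "dx": 0, "dy": 0, "dz": 0, "rx": 0, "ry": 0, "rz": 0}]}}

```text
time_s: 10.22
position: [0.4861, -0.2174, 0.1975]
eef_rot: [0.999, -0.038, 0.001, -0.0]
ft_force: [-1.0, -0.1, -0.5]
width: 0.0869
```

```bash
python3 -c "
from h import *
plan(np.array([.4845,-.2215,.135]),-5.2,10,maxd=15)"
```

```text
pos [ 0.4861 -0.2174  0.1975] yaw -4.4 tilt 0.15 t 10.22 f [-1.  -0.1 -0.5] w 0.0869 q7 -1.38 N 5
[-0.3  0.9 12.5] [-0.01 -0.03  0.16]
[-0.3  0.9 12.5] [-0.01 -0.03  0.16]
[-0.3  0.9 12.5] [-0.01 -0.03  0.16]
[-0.3  0.9 12.5] [-0.01 -0.03  0.16]
[-0.3  0.9 12.5] [-0.01 -0.03  0.16]
```

Emit:
{"op": "jog_arm", "data": {"plan": [{"hand": 1, "dx": -1, "dy": 4, "dz": 6, "rx": 0, "ry": 0, "rz": 0.8}, {"hand": 1, "dx": -1, "dy": 1, "dz": 10, "rx": 0, "ry": 0, "rz": 0}, {"hand": 1, "dx": 0, "dy": 0, "dz": 0, "rx": 0, "ry": 0, "rz": 0}]}}

```text
time_s: 10.47
position: [0.4845, -0.2198, 0.1827]
eef_rot: [0.999, -0.042, 0.002, -0.001]
ft_force: [-0.0, 0.5, -0.8]
width: 0.0871
```

```bash
python3 -c "
from h import *
plan(np.array([.4845,-.2215,.135]),-5.2,10,maxd=15)
w=manip.get_image('wrist');cv2.imwrite('pics/w10.png',w[:,:,::-1])
plan(np.array([.4845,-.2215,.135]),-5.2,10,maxd=15)
"
```

```text
pos [ 0.4845 -0.2198  0.1827] yaw -4.77 tilt 0.22 t 10.47 f [-0.   0.5 -0.8] w 0.0871 q7 -1.39 N 4
[-0.   0.4 11.9] [-0.02 -0.05  0.11]
[-0.   0.4 11.9] [-0.02 -0.05  0.11]
[ 0.   0.4 11.9] [-0.02 -0.05  0.11]
[ 0.   0.4 11.9] [-0.02 -0.05  0.11]
pos [ 0.485  -0.22    0.1838] yaw -4.78 tilt 0.28 t 10.52 f [ 0.4 -1.  -0. ] w 0.0869 q7 -1.39 N 4
[-0.2  0.4 12.2] [-0.02 -0.07  0.1 ]
[-0.1  0.4 12.2] [-0.02 -0.07  0.1 ]
[-0.1  0.4 12.2] [-0.02 -0.07  0.1 ]
[-0.1  0.4 12.2] [-0.02 -0.07  0.1 ]
```

View pics/w10.png

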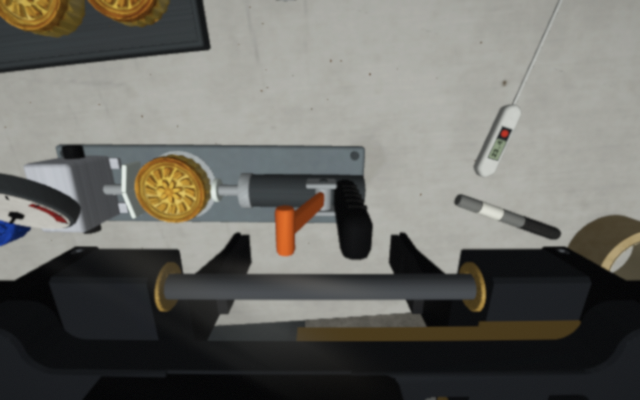

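The jaw tips stand at 245 and 395, and the bar-to-grip span runs 275 to 371 (middle 323), so it is centred. Go down.

Emit:
{"op": "jog_arm", "data": {"plan": [{"hand": 1, "dx": 0, "dy": 1.5, "dz": 11, "rx": 0, "ry": 0, "rz": 0.3}, {"hand": 1, "dx": 0, "dy": 0.5, "dz": 12, "rx": 0, "ry": 0, "rz": 0}, {"hand": 1, "dx": 0, "dy": 0, "dz": 0, "rx": 0, "ry": 0, "rz": 0}]}}

```text
time_s: 10.77
position: [0.4865, -0.2226, 0.1614]
eef_rot: [0.999, -0.044, 0.004, 0.0]
ft_force: [-1.9, -0.4, 0.0]
width: 0.0871
```

```bash
python3 -c "
from h import *
plan(np.array([.4845,-.2215,.135]),-5.2,10,maxd=15)
"
```

```text
pos [ 0.4865 -0.2226  0.1614] yaw -5.07 tilt 0.51 t 10.77 f [-1.9 -0.4  0. ] w 0.0871 q7 -1.4 N 2
[-1.1 -0.4 13.2] [ 0.01 -0.25  0.07]
[-1.1 -0.4 13.2] [ 0.01 -0.25  0.07]
```

Emit:
{"op": "jog_arm", "data": {"plan": [{"hand": 1, "dx": -1.5, "dy": -0.5, "dz": 13, "rx": 0, "ry": -0.3, "rz": 0}, {"hand": 1, "dx": -1, "dy": 0, "dz": 11, "rx": 0, "ry": -0.2, "rz": 0}, {"hand": 1, "dx": 0, "dy": 0, "dz": 0, "rx": 0, "ry": 0, "rz": 0}]}}

```text
time_s: 11.02
position: [0.484, -0.2219, 0.1351]
eef_rot: [0.999, -0.044, -0.0, 0.0]
ft_force: [-0.1, 0.2, -0.6]
width: 0.087
```

```bash
python3 -c "
from h import *
plan(np.array([.4845,-.2215,.135]),-5.2,10,maxd=15)
t=manip.get_image('top');s=manip.get_image('side')
crop(t,290,140,130,80,6,'d_top');crop(s,260,90,110,150,4,'d_side')
"
```

```text
pos [ 0.484  -0.2219  0.1351] yaw -5.07 tilt 0.04 t 11.02 f [-0.1  0.2 -0.6] w 0.087 q7 -1.42 N 1
[ 0.4 -0.5  0.1] [0.03 0.03 0.13]
```

View pics/d_top.png

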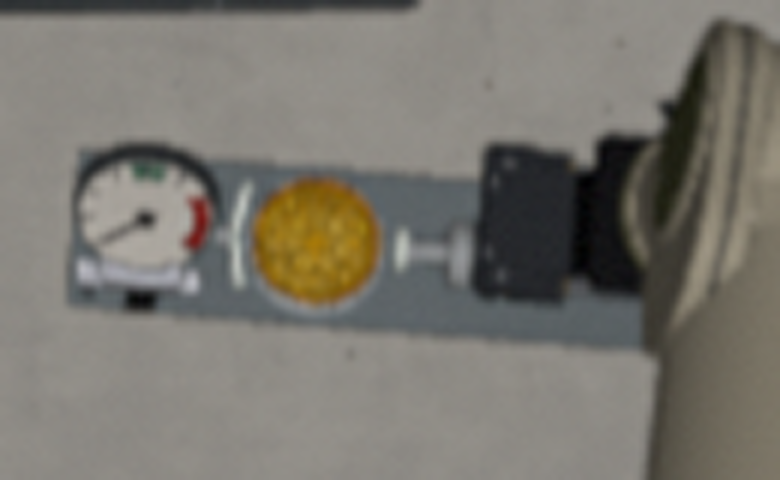

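View pics/d_side.png

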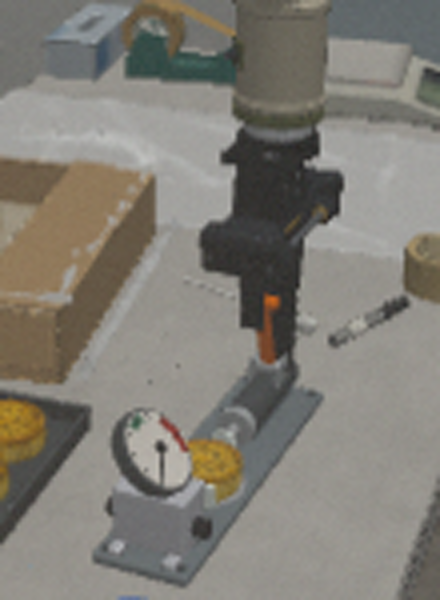

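Top view: needle at rest (hub (147,218), tip (105,243) in crop), cake at (316,240) and plunger (400,248). All are visible, so I can read the needle from here. I'll write a needle reader and test it at rest.

```bash
cat > needle.py <<'E'
from h import *
v=np.load('tester.npy'); c,s=np.cos(v[2]),np.sin(v[2])
def Xt(q): return np.array([v[0]+c*q[0]-s*q[1],v[1]+s*q[0]+c*q[1],q[2]])
T=manip.camera_params('top')
HUB=np.array([290+147/6-.4,140+218/6-.4])
C0=np.array([0,.115,.106])
off=HUB-proj(T,Xt(C0))
up=np.array([.7071,0,.7071]); rt=np.array([0,-1,0])
def pix(a,r):
    b=a-2.24
    return proj(T,Xt(C0+r*(np.cos(b)*up+np.sin(b)*rt)))+off
def read(img,prof=False):
    g=cv2.cvtColor(img,cv2.COLOR_RGB2GRAY).astype(np.float32)
    A=np.arange(-.3,4.7,.02); Rr=np.arange(.010,.0245,.001)
    P=np.array([[pix(a,r) for r in Rr] for a in A]).astype(np.float32)
    I=cv2.remap(g,P[...,0],P[...,1],cv2.INTER_CUBIC).mean(1)
    I0=np.median(I); w=np.clip(I0-12-I,0,None); i=np.argmin(I); sel=np.abs(A-A[i])<.35
    return (A[sel]*w[sel]).sum()/max(w[sel].sum(),1e-6), I0-I[i]
def status(n):
    o=manip.get_obs(); im=manip.get_image('top'); crop(im,290,140,130,80,6,n)
    print('t',round(o['time_s'],2),'needle',[round(float(x),2) for x in read(im)],'w',round(o['width'],4),'pos',o['position'].round(4),'f',o['ft_force'].round(1))
E
python3 -c "
from needle import *
print(off,pix(0,.03),pix(2.24,.03),pix(3.3,.03)); status('n0')
print(((pix(0,.03)-[290,140])*6).round(),((pix(1.94,.033)-[290,140])*6).round(),((pix(2.54,.033)-[290,140])*6).round(),((pix(3.25,.033)-[290,140])*6).round(),((pix(4.48,.033)-[290,140])*6).round())
"
```

```text
[1.91690035 0.64748732] [306.62255907 179.80739068] [314.56487651 168.62080931] [322.46402695 173.01262528]
t 11.12 needle [0.01, 46.31] w 0.087 pos [ 0.4847 -0.2221  0.1367] f [ 0.  -0.7 -0.5]
[100. 239.] [129. 168.] [166. 171.] [198. 194.] [190. 248.]
```

The reader gives 0.01 at rest, and its field marks coincide with the green and red arcs. Close to near contact.

Emit:
{"op": "jog_arm", "data": {"plan": [{"hand": 0.8, "dx": 0, "dy": 0, "dz": 1, "rx": 0, "ry": 0, "rz": 0}, {"hand": 0.8, "dx": 0, "dy": 0, "dz": 0, "rx": 0, "ry": 0, "rz": 0}, {"hand": 0.8, "dx": 0, "dy": 0, "dz": 0, "rx": 0, "ry": 0, "rz": 0}], "newtons": 14}}

```text
time_s: 11.42
position: [0.486, -0.2225, 0.1376]
eef_rot: [0.999, -0.044, 0.002, 0.001]
ft_force: [-0.2, -0.2, -0.1]
width: 0.0747
```

```bash
python3 -c "
from needle import *
status('n1')"
```

```text
t 11.42 needle [0.01, 46.45] w 0.0747 pos [ 0.486  -0.2225  0.1376] f [-0.2 -0.2 -0.1]
```

Emit:
{"op": "jog_arm", "data": {"plan": [{"hand": 0.78, "dx": -1, "dy": 0, "dz": 2, "rx": 0, "ry": 0, "rz": 0}, {"hand": 0.76, "dx": 0, "dy": 0.5, "dz": 0.5, "rx": 0, "ry": 0, "rz": 0}, {"hand": 0.74, "dx": 0, "dy": 0.5, "dz": 0.5, "rx": 0, "ry": 0, "rz": 0}, {"hand": 0.74, "dx": 0, "dy": 0.5, "dz": 0, "rx": 0, "ry": 0, "rz": 0}], "newtons": 14}}

```text
time_s: 11.8
position: [0.4854, -0.2231, 0.1353]
eef_rot: [0.999, -0.044, 0.003, 0.001]
ft_force: [0.1, 0.6, -0.5]
width: 0.0656
```

```bash
python3 -c "
from needle import *
status('n2')"
```

```text
t 11.8 needle [0.01, 46.82] w 0.0656 pos [ 0.4854 -0.2231  0.1353] f [ 0.1  0.6 -0.5]
```

View pics/n2.png

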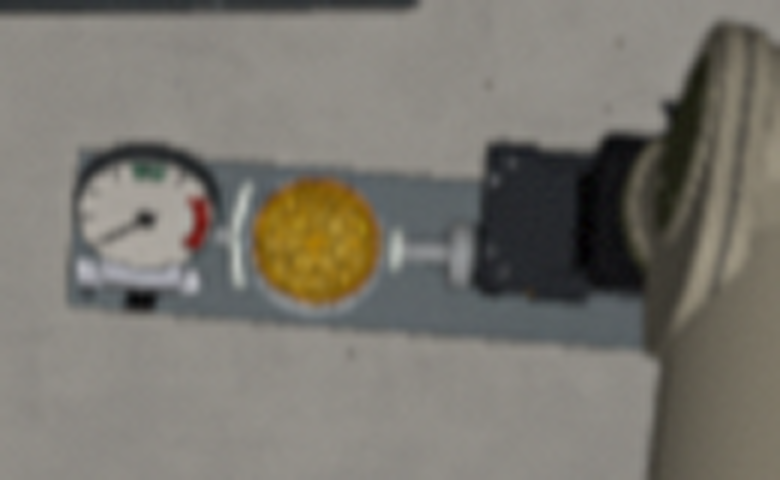

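The plunger has started forward (396) and the needle is at 0. Continue closing, with the arm following by half of the closing distance.

Emit:
{"op": "jog_arm", "data": {"plan": [{"hand": 0.73, "dx": 0, "dy": 0.5, "dz": 0, "rx": 0, "ry": 0, "rz": 0}, {"hand": 0.72, "dx": 0, "dy": 0.5, "dz": 0.5, "rx": 0, "ry": 0, "rz": 0}, {"hand": 0.71, "dx": 0, "dy": 0.5, "dz": 0, "rx": 0, "ry": 0, "rz": 0}, {"hand": 0.7, "dx": 0, "dy": 0.5, "dz": 0.5, "rx": 0, "ry": 0, "rz": 0}, {"hand": 0.69, "dx": 0, "dy": 0.5, "dz": 0, "rx": 0, "ry": 0, "rz": 0}], "newtons": 14}}

```text
time_s: 12.27
position: [0.4855, -0.2253, 0.1346]
eef_rot: [0.999, -0.044, 0.003, 0.001]
ft_force: [-0.7, 1.9, 1.8]
width: 0.0606
```

```bash
python3 -c "
from needle import *
status('n3')"
```

```text
t 12.27 needle [0.01, 46.43] w 0.0606 pos [ 0.4855 -0.2253  0.1346] f [-0.7  1.9  1.8]
```

View pics/n3.png

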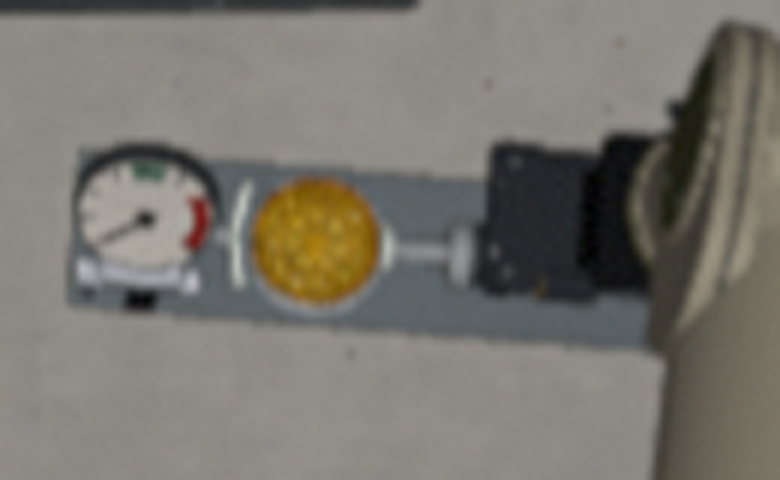

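The plunger is just touching the cake and the needle is at 0. Continue.

Emit:
{"op": "jog_arm", "data": {"plan": [{"hand": 0.68, "dx": 0, "dy": 0.5, "dz": 0, "rx": 0, "ry": 0, "rz": 0}, {"hand": 0.67, "dx": 0, "dy": 0.5, "dz": 0, "rx": 0, "ry": 0, "rz": 0}, {"hand": 0.66, "dx": 0, "dy": 0.5, "dz": 0.5, "rx": 0, "ry": 0, "rz": 0}, {"hand": 0.65, "dx": 0, "dy": 0.5, "dz": 0, "rx": 0, "ry": 0, "rz": 0}, {"hand": 0.64, "dx": 0, "dy": 0.5, "dz": 0, "rx": 0, "ry": 0, "rz": 0}], "newtons": 14}}

```text
time_s: 12.73
position: [0.4855, -0.2275, 0.1342]
eef_rot: [0.999, -0.043, 0.003, 0.0]
ft_force: [0.3, 3.8, 2.5]
width: 0.0565
```

```bash
python3 -c "
from needle import *
status('n4')"
```

```text
t 12.73 needle [0.01, 46.59] w 0.0565 pos [ 0.4855 -0.2275  0.1342] f [0.3 3.8 2.5]
```

View pics/n4.png

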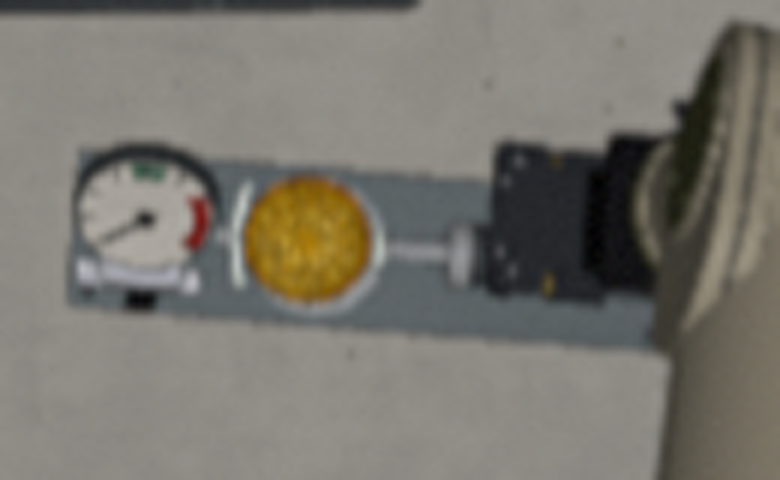

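The cake is sliding straight, nearly at the V (cake edge 245, V 240), and the needle is at 0. Smaller steps now.

Emit:
{"op": "jog_arm", "data": {"plan": [{"hand": 0.63, "dx": 0, "dy": 0.5, "dz": 0, "rx": 0, "ry": 0, "rz": 0}, {"hand": 0.62, "dx": 0, "dy": 0.5, "dz": 0, "rx": 0, "ry": 0, "rz": 0}, {"hand": 0.61, "dx": 0, "dy": 0.5, "dz": 0, "rx": 0, "ry": 0, "rz": 0}, {"hand": 0.61, "dx": 0, "dy": 0.5, "dz": 0, "rx": 0, "ry": 0, "rz": 0}], "newtons": 14}}

```text
time_s: 13.12
position: [0.4854, -0.229, 0.1341]
eef_rot: [0.999, -0.043, 0.003, -0.0]
ft_force: [-1.3, 5.6, 3.2]
width: 0.0537
```

```bash
python3 -c "
from needle import *
status('n5')"
```

```text
t 13.12 needle [0.42, 41.86] w 0.0537 pos [ 0.4854 -0.229   0.1341] f [-1.3  5.6  3.2]
```

The needle reads 0.42 at width 53.7 mm. Green centre should come at about 47.8 mm, so I'll go half way first.

Emit:
{"op": "jog_arm", "data": {"plan": [{"hand": 0.6, "dx": 0, "dy": 0.5, "dz": 0, "rx": 0, "ry": 0, "rz": 0}, {"hand": 0.59, "dx": 0, "dy": 0.5, "dz": 0, "rx": 0, "ry": 0, "rz": 0}, {"hand": 0.58, "dx": 0, "dy": 0.5, "dz": 0, "rx": 0, "ry": 0, "rz": 0}, {"hand": 0.58, "dx": 0, "dy": 0.3, "dz": 0, "rx": 0, "ry": 0, "rz": 0}], "newtons": 14}}

```text
time_s: 13.5
position: [0.4853, -0.2302, 0.1342]
eef_rot: [0.999, -0.043, 0.003, -0.001]
ft_force: [0.2, 5.6, 3.6]
width: 0.0507
```

```bash
python3 -c "
from needle import *
status('n6')"
```

```text
t 13.5 needle [1.07, 52.76] w 0.0507 pos [ 0.4853 -0.2302  0.1342] f [0.2 5.6 3.6]
```

View pics/n6.png

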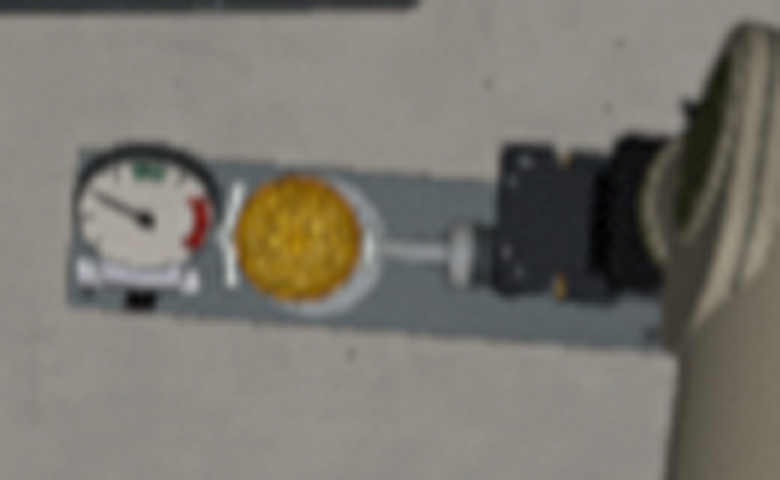

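The needle reads 1.07, and the picture agrees (tip at (92,192) in the crop). The cake is snug in the V. Another 2.5 mm.

Emit:
{"op": "jog_arm", "data": {"plan": [{"hand": 0.57, "dx": 0, "dy": 0.5, "dz": 0, "rx": 0, "ry": 0, "rz": 0}, {"hand": 0.56, "dx": 0, "dy": 0.5, "dz": 0, "rx": 0, "ry": 0, "rz": 0}, {"hand": 0.55, "dx": 0, "dy": 0.5, "dz": 0, "rx": 0, "ry": 0, "rz": 0}, {"hand": 0.55, "dx": 0, "dy": 0.3, "dz": 0, "rx": 0, "ry": 0, "rz": 0}], "newtons": 14}}

```text
time_s: 13.88
position: [0.4851, -0.2315, 0.1342]
eef_rot: [0.999, -0.043, 0.003, -0.001]
ft_force: [-0.7, 5.7, 4.4]
width: 0.0488
```

```bash
python3 -c "
from needle import *
status('n7')"
```

```text
t 13.88 needle [1.83, 62.48] w 0.0488 pos [ 0.4851 -0.2315  0.1342] f [-0.7  5.7  4.4]
```

Emit:
{"op": "jog_arm", "data": {"plan": [{"hand": 0.545, "dx": 0, "dy": 0.3, "dz": 0, "rx": 0, "ry": 0, "rz": 0}, {"hand": 0.545, "dx": 0, "dy": 0.2, "dz": 0, "rx": 0, "ry": 0, "rz": 0}], "newtons": 14}}

```text
time_s: 14.1
position: [0.4851, -0.2318, 0.1343]
eef_rot: [0.999, -0.043, 0.003, -0.001]
ft_force: [-1.6, 5.4, 4.1]
width: 0.0476
```

```bash
python3 -c "
from needle import *
status('n8')"
```

```text
t 14.1 needle [2.0, 65.85] w 0.0476 pos [ 0.4851 -0.2318  0.1343] f [-1.6  5.4  4.1]
```

View pics/n8.png

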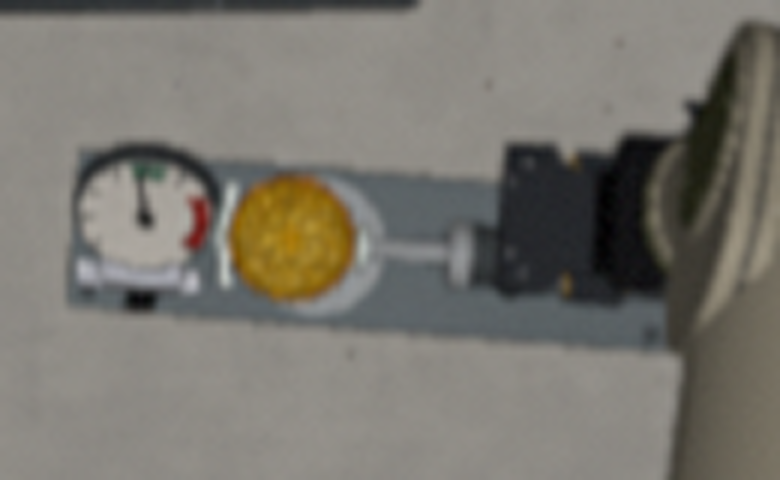

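The needle has entered green (2.0; in the picture, tip at (139,168) at the left part of the green arc). A touch more, then hold.

Emit:
{"op": "jog_arm", "data": {"plan": [{"hand": 0.538, "dx": 0, "dy": 0.2, "dz": 0, "rx": 0, "ry": 0, "rz": 0}, {"hand": 0.538, "dx": 0, "dy": 0.1, "dz": 0, "rx": 0, "ry": 0, "rz": 0}, {"hand": 0.538, "dx": 0, "dy": 0, "dz": 0, "rx": 0, "ry": 0, "rz": 0}], "newtons": 14}}

```text
time_s: 14.4
position: [0.4851, -0.2321, 0.1342]
eef_rot: [0.999, -0.043, 0.003, -0.001]
ft_force: [-1.4, 4.0, 2.9]
width: 0.0471
```

```bash
python3 -c "
from needle import *
status('n9')"
```

```text
t 14.4 needle [2.18, 62.65] w 0.0471 pos [ 0.4851 -0.2321  0.1342] f [-1.4  4.   2.9]
```

View pics/n9.png

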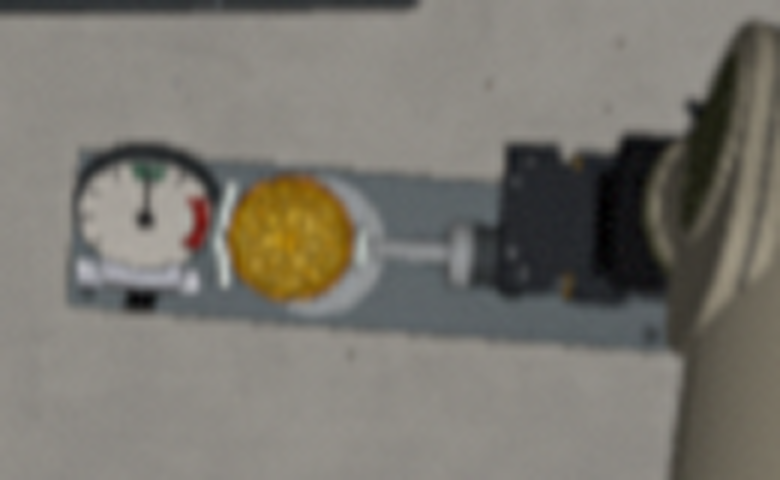

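The needle stands at the middle of green (2.18; tip at (149,170)). Hold.

Emit:
{"op": "jog_arm", "data": {"plan": [{"hand": 0.538, "dx": 0, "dy": 0, "dz": 0, "rx": 0, "ry": 0, "rz": 0}, {"hand": 0.538, "dx": 0, "dy": 0, "dz": 0, "rx": 0, "ry": 0, "rz": 0}, {"hand": 0.538, "dx": 0, "dy": 0, "dz": 0, "rx": 0, "ry": 0, "rz": 0}, {"hand": 0.538, "dx": 0, "dy": 0, "dz": 0, "rx": 0, "ry": 0, "rz": 0}], "newtons": 14}}

```text
time_s: 14.78
position: [0.4851, -0.2321, 0.1342]
eef_rot: [0.999, -0.043, 0.003, -0.001]
ft_force: [-0.4, 4.9, 4.4]
width: 0.0473
```

```bash
python3 -c "
from needle import *
status('n10')"
```

```text
t 14.78 needle [2.19, 64.32] w 0.0473 pos [ 0.4851 -0.2321  0.1342] f [-0.4  4.9  4.4]
```

Emit:
{"op": "jog_arm", "data": {"plan": [{"hand": 0.538, "dx": 0, "dy": 0, "dz": 0, "rx": 0, "ry": 0, "rz": 0}, {"hand": 0.538, "dx": 0, "dy": 0, "dz": 0, "rx": 0, "ry": 0, "rz": 0}, {"hand": 0.538, "dx": 0, "dy": 0, "dz": 0, "rx": 0, "ry": 0, "rz": 0}, {"hand": 0.538, "dx": 0, "dy": 0, "dz": 0, "rx": 0, "ry": 0, "rz": 0}, {"hand": 0.538, "dx": 0, "dy": 0, "dz": 0, "rx": 0, "ry": 0, "rz": 0}], "newtons": 14}}

```text
time_s: 15.25
position: [0.4851, -0.2322, 0.1342]
eef_rot: [0.999, -0.043, 0.003, -0.001]
ft_force: [-1.6, 3.9, 4.6]
width: 0.047
```

```bash
python3 -c "
from needle import *
status('n11')"
```

```text
t 15.25 needle [2.2, 64.25] w 0.047 pos [ 0.4851 -0.2322  0.1342] f [-1.6  3.9  4.6]
```

Emit:
{"op": "jog_arm", "data": {"plan": [{"hand": 0.538, "dx": 0, "dy": 0, "dz": 0, "rx": 0, "ry": 0, "rz": 0}, {"hand": 0.538, "dx": 0, "dy": 0, "dz": 0, "rx": 0, "ry": 0, "rz": 0}, {"hand": 0.538, "dx": 0, "dy": 0, "dz": 0, "rx": 0, "ry": 0, "rz": 0}, {"hand": 0.538, "dx": 0, "dy": 0, "dz": 0, "rx": 0, "ry": 0, "rz": 0}], "newtons": 14}}

```text
time_s: 15.63
position: [0.4851, -0.2322, 0.1343]
eef_rot: [0.999, -0.043, 0.003, -0.001]
ft_force: [-1.2, 4.2, 4.8]
width: 0.0471
```

```bash
python3 -c "
from needle import *
status('n12')"
```

```text
t 15.63 needle [2.19, 64.34] w 0.0471 pos [ 0.4851 -0.2322  0.1343] f [-1.2  4.2  4.8]
```

View pics/n12.png

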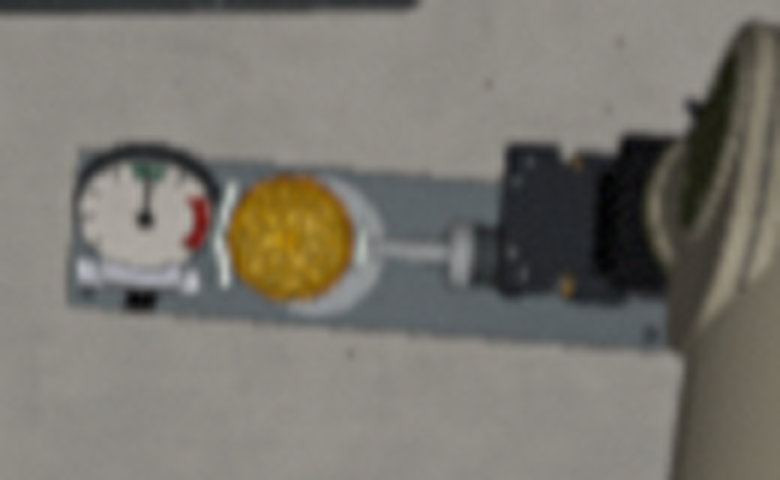

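The needle held at 2.18–2.20 for over 1.2 s. Release gently, with the arm moving back along tester +y.

Emit:
{"op": "jog_arm", "data": {"plan": [{"hand": 0.56, "dx": 0, "dy": -1, "dz": 0, "rx": 0, "ry": 0, "rz": 0}, {"hand": 0.58, "dx": 0, "dy": -1, "dz": 0, "rx": 0, "ry": 0, "rz": 0}, {"hand": 0.6, "dx": 0, "dy": -1, "dz": 0, "rx": 0, "ry": 0, "rz": 0}, {"hand": 0.63, "dx": 0, "dy": -1, "dz": 0, "rx": 0, "ry": 0, "rz": 0}, {"hand": 0.66, "dx": 0, "dy": -1, "dz": 0, "rx": 0, "ry": 0, "rz": 0}]}}

```text
time_s: 16.1
position: [0.4852, -0.2282, 0.1331]
eef_rot: [0.999, -0.043, 0.003, -0.001]
ft_force: [1.5, 2.6, -1.5]
width: 0.0558
```

Emit:
{"op": "jog_arm", "data": {"plan": [{"hand": 0.7, "dx": 0, "dy": -1.5, "dz": 0, "rx": 0, "ry": 0, "rz": 0}, {"hand": 0.75, "dx": 0, "dy": -1.5, "dz": 0, "rx": 0, "ry": 0, "rz": 0}, {"hand": 0.8, "dx": 0, "dy": -1.5, "dz": 0, "rx": 0, "ry": 0, "rz": 0}, {"hand": 0.9, "dx": 0, "dy": -1.5, "dz": 0, "rx": 0, "ry": 0, "rz": 0}, {"hand": 1, "dx": 0, "dy": 0, "dz": 0, "rx": 0, "ry": 0, "rz": 0}]}}

```text
time_s: 16.52
position: [0.485, -0.2225, 0.1326]
eef_rot: [0.999, -0.043, 0.002, -0.0]
ft_force: [0.3, -0.4, 0.5]
width: 0.0759
```

```bash
python3 -c "
from needle import *
status('n13')
plan(np.array([.4845,-.2215,.135]),-5.2,10,maxd=15)"
```

```text
t 16.52 needle [0.01, 46.47] w 0.0759 pos [ 0.485  -0.2225  0.1326] f [ 0.3 -0.4  0.5]
pos [ 0.485  -0.2228  0.1326] yaw -4.99 tilt 0.25 t 16.57 f [-1.  -0.   0.2] w 0.0799 q7 -1.41 N 1
[-0.6 -1.2 -2.4] [-0.   -0.25  0.21]
```

View pics/n13.png

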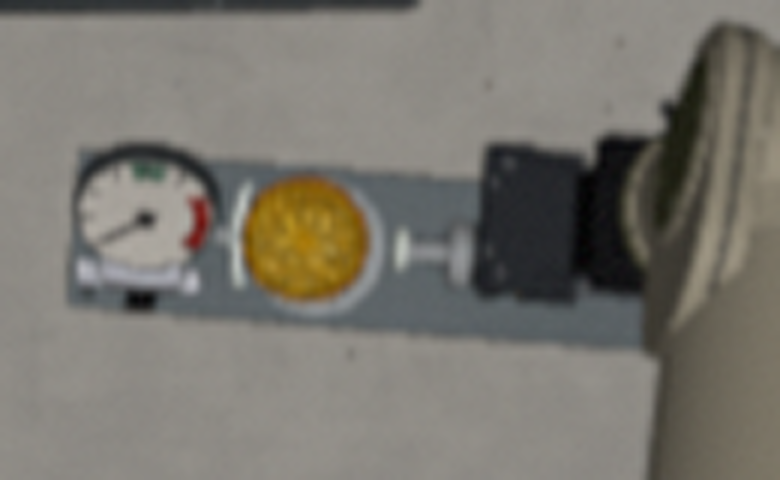

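The needle is back at 0, the plunger is fully back (x=401 in the crop, as at the start) and the cake rests near the V. Open fully and withdraw upward.

Emit:
{"op": "jog_arm", "data": {"plan": [{"hand": 1, "dx": 0, "dy": -1, "dz": 0, "rx": 0, "ry": 0, "rz": 0}, {"hand": 1, "dx": 0, "dy": 0, "dz": 0, "rx": 0, "ry": 0, "rz": 0}, {"hand": 1, "dx": 0, "dy": 0, "dz": -12, "rx": 0, "ry": 0, "rz": 0}]}}

```text
time_s: 16.82
position: [0.4838, -0.2223, 0.1435]
eef_rot: [0.999, -0.044, 0.001, -0.0]
ft_force: [-0.9, 0.7, -0.6]
width: 0.0868
```

```bash
python3 -c "
from h import *
plan(np.array([.4845,-.2215,.19]),-5.2,10,maxd=15)"
```

```text
pos [ 0.4838 -0.2223  0.1435] yaw -5.04 tilt 0.1 t 16.82 f [-0.9  0.7 -0.6] w 0.0868 q7 -1.41 N 4
[  0.2  -0.2 -11.6] [-0.   -0.02  0.04]
[  0.2  -0.2 -11.6] [-0.   -0.02  0.04]
[  0.2  -0.2 -11.6] [-0.   -0.02  0.04]
[  0.1  -0.2 -11.6] [-0.   -0.02  0.04]
```

Emit:
{"op": "jog_arm", "data": {"plan": [{"hand": 1, "dx": 0, "dy": 0, "dz": -12, "rx": 0, "ry": 0, "rz": 0}, {"hand": 1, "dx": 0, "dy": 0, "dz": -15, "rx": 0, "ry": 0, "rz": 0}, {"hand": 1, "dx": 0, "dy": 0, "dz": -25, "rx": 0, "ry": 0, "rz": 0}, {"hand": 1, "dx": 0, "dy": 0, "dz": -35, "rx": 0, "ry": 0, "rz": 0}, {"hand": 1, "dx": 0, "dy": 0, "dz": -30, "rx": 0, "ry": 0, "rz": 0}]}}

```text
time_s: 17.23
position: [0.4815, -0.2218, 0.2664]
eef_rot: [0.999, -0.044, -0.001, -0.001]
ft_force: [0.7, -0.4, 1.7]
width: 0.0875
```

Emit:
{"op": "jog_arm", "data": {"plan": [{"hand": 1, "dx": 0, "dy": 0, "dz": -10, "rx": 0, "ry": 0, "rz": 0}, {"hand": 1, "dx": 0, "dy": 0, "dz": 0, "rx": 0, "ry": 0, "rz": 0}, {"hand": 1, "dx": 0, "dy": 0, "dz": 0, "rx": 0, "ry": 0, "rz": 0}, {"hand": 1, "dx": 0, "dy": 0, "dz": 0, "rx": 0, "ry": 0, "rz": 0}]}}

```text
time_s: 17.57
position: [0.4841, -0.2226, 0.2883]
eef_rot: [0.999, -0.044, 0.005, 0.002]
ft_force: [0.1, 0.3, -0.5]
width: 0.0872
```

Run:
```python
from needle import *
p=manip.camera_params('wrist');w=manip.get_image('wrist');cv2.imwrite('pics/z_w.png',w[:,:,::-1])
s_=manip.get_image('side');crop(s_,230,100,130,200,3,'z_side')
t=manip.get_image('top'); cv2.imwrite('pics/z_top.png',t[:,:,::-1])
status('n14'); Ri=np.array([[c,s],[-s,c]])
bgr=t[:,:,::-1].copy()
m,st,cc=goldmask(bgr,(341,180),14); x=fitcyl(T,cc,.012,.042,.0362,[.499,-.05]); print('cake top view',Ri@(x-v[:2]),st)
```

```text
t 17.72 needle [0.01, 46.53] w 0.0872 pos [ 0.4837 -0.2225  0.287 ] f [ 0.  -0.  -0.4]
cake top view [0.00128208 0.01933388] [331 169  20  21 344]
```

View pics/z_w.png

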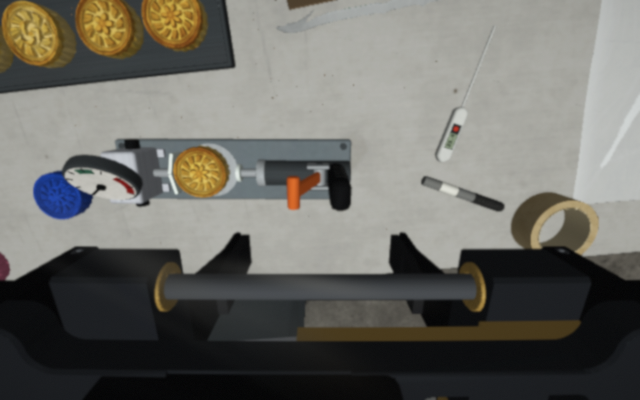

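View pics/z_side.png

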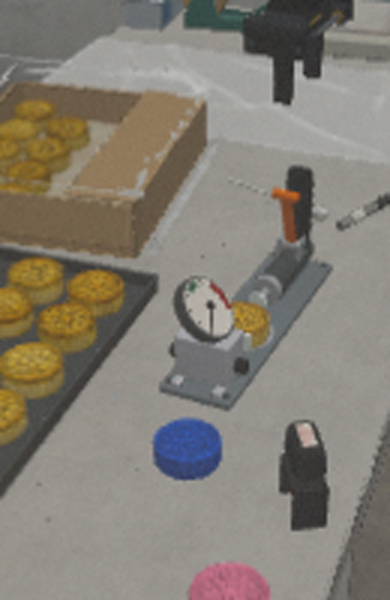

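View pics/z_top.png

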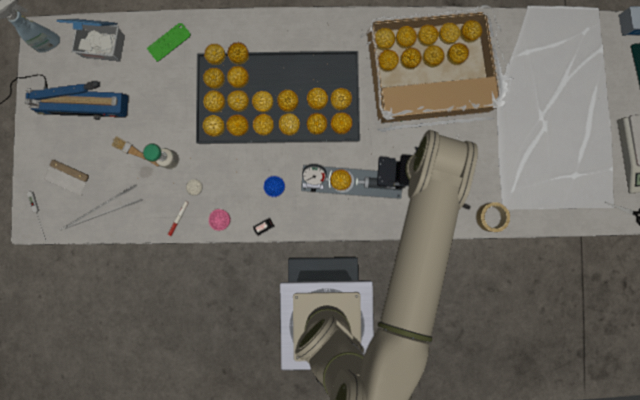

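The final pictures show the cake flat on the tester, the trigger leaning forward at rest, the needle at rest, and the gripper clear. The stamp, red marker and mould plate are where they were in the top view, and the probe and black marker are undisturbed in the wrist view. Handing in.

```bash
python3 -c "
from bench import manip
print(manip.hand_in())"
```

```text
the job is handed in; nothing more can be done
None
```

I placed the lone golden cake on the test spot and let go of it. I then squeezed the trigger against the grip until the needle stood in the green field, held it there and released it gently. The job was handed in at about 17.7 s; `hand_in()` gave no verdict.

- **Placing:** The wrist view put the cake at tester (0.000, 0.013) after letting go, with the needle at rest.
- **Squeeze:** In the top-camera pictures the needle stayed at 2.18–2.20 rad for about 1.2 s. The highest reading was 2.20, well below red at 3.25. These readings come only from pictures taken between moves.
- **Final state:** Needle 0.01 rad, plunger and trigger back at rest, and the cake looks flat at tester (0.001, 0.019) between plunger and rest. The gripper is open and clear, 13 cm above the tester. All five bystanders look undisturbed in the pictures.

**Failed or disagreeing checks:**
- The first move call was refused because its rows lacked some keys; nothing moved.
- The tester's position differed by up to about 8 mm along y between camera views. The side view was the weakest, and I used the combined fit.
- For one step the needle turned less per mm of closing than expected (0.22 instead of about 0.31 rad/mm), so I kept the last steps small.

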